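Refit the edge strip of the drain deck

ROBOT

A 7-joint arm with a two-finger parallel gripper is mounted at the origin on the work surface. World frame = base frame: x ahead of the robot, y to its left, z up, the work surface at z = 0. Lengths are in mm, angles in rad, forces in N, time in s.
With the tool pointing down it reaches from about 400 to 875 mm from the base axis. Payload 4.4 kg.
Tool frame: the origin (TCP) lies midway between the tips of the shut fingers; the grasp point (between the pads) lies 19 mm behind it (ctrl.grip_depth is the distance from the TCP to the grasp point, in mm); z points along the fingers, y is the direction in which the jaws open and shut (so a half turn about z gives the same grasp; the last joint's range is limited). The gripper opens to 85 mm and grips with 20 to 120 N. Pads are 22 mm wide; open, the fingers measure 114 mm over their backs; the gripper's body (76 mm by 85 mm) begins 54 mm behind the grasp point. The pads swing forward as they close: fully open they stand 13 mm farther back than shut.
Start: joints at [-1.34, 0.628, 0.038, 1.517, -0.027, 0.996, -0.02], TCP at [190.076, 621.602, 231.313] pointing down, gripper open.
Joint ranges: [-3.06, 3.06], [-0.37, 2.12], [-1.25, 1.32], [0.18, 2.47], [-1.1, 4.24], [0.23, 1.98], [-2.94, 2.94]. Speed limits (rad/s): [2.57, 2.57, 3.14, 3.14, 3.14, 3.14, 3.14].

INTERFACE

Orientations are given as [roll, pitch, yaw] about the fixed x, y, z axes, in that order (R = Rz(yaw) Ry(pitch) Rx(roll)).
In Python, from cell import ctrl, get_image gives the robot as it stands.
- The arm moves only by the tool arm_command, never from a script. Its argument "plan" is a list of rows, each an object of numbers: "rx", "ry", "rz": the turn, a rotation vector about the tool's x, y, z in rad; "x", "y", "z": the shift along the tool's x, y, z in cm; "jaw": the finger opening in cm, from 0 to 8.54. In form: [{"rx": .., "ry": .., "rz": .., "x": .., "y": .., "z": .., "jaw": ..}, ...]. A call has 1 to 10 rows; each row is the pose to reach, as a shift and turn from the pose measured when the call began, along the tool's axes at that moment; what a row does not reach only later rows make up. A row lasts 1/12 s, in which the tool goes at most 41.7 mm and 7.16 degrees, less where a joint would pass 70% of its speed; a pose out of reach is approached as far as the arm can. A call with a gripper value outside its range is refused whole. The fingers move at their own pace and stop on an object; the grip force is fixed at half the most. Time passes only in rows, so rows that repeat a pose let the fingers close. It gives the time, the measured TCP pose, the force and the opening at its end, in the units of the state.
- ctrl.read_state(): the state, without advancing time (a new reading comes with each control period).
- get_image(name): name is "scene" or "top" or "wrist"; returns a dict with "frame" (420x560x3 uint8, red, green, blue), "fovy" (degrees; the focal length in pixels is half the picture's height over the tangent of half this angle, whatever the lens; pixels are square), "cx", "cy" (the principal point, pixels), "R" (3x3) and "t" (3): a world point X has camera coordinates R X + t. Camera axes: x right, y down, z forward; pixel columns grow to the right and rows downward; lengths in mm; the calibration is good to about 2 mm. A picture is of the moment at which its call begins. There is no depth.
- ctrl.finish_job(): hands the job in, once; it reports no verdict.
The state is a dict: "clock": time; "qpos": joint angles; "qd": joint speeds; "tau": joint torques, N m; "eef_pos": TCP position; "tool_rot": TCP orientation; "force": force on the tool from outside, world axes, zero at the start; "torque": the same for the moment, N m; "width": finger opening in mm.
Only numpy, scipy, OpenCV 4.12 (cv2) and the standard library are available. Lean on these libraries where they do the work, as an engineer would, in place of code of your own. Each camera call takes 0.05 s, during which the arm holds its last target.

TASK

Clear the blue fluid can off the drain deck: stand it upright on the black rubber pad in the gap of the row of cans on the shelf and let go of it. Then pick up the gold-coloured edge strip (its kerb is there to hold it by), slide its flat flange under the blue drain plate without lifting the plate, straight and fully home against the stop bar under it, and finish while still holding the strip pressed firmly down (about a kilo of push) flat on the landing, ready for a workmate to screw it down. Leave everything else on the bench where it is.

Things in the scene. Friction and masses are not known exactly. Their poses are not given: they have to be found in the camera images.
- can: Blue-labelled aluminium fluid can, a cylinder 54 mm in diameter and 120 mm tall, about 0.3 kg, standing upright on the landing of the drain deck. Origin: centre of its underside, z up its axis.
- spot: Black rubber pad, a disc 52 mm in diameter and 2 mm thick, fixed on the shelf in the gap of the row of cans (one of the four places of the row; the other three hold cans; places are 62 mm apart centre to centre). Origin: centre of its underside, 60 mm above the bench; its top is at 62 mm.
- shelf: White sheet-steel riser shelf, fixed to the bench: 130 mm deep (its x), 290 mm long (its y), board top 60 mm above the bench; a low fence along its back edge (+x) stands 18 mm above the board; front (-x) open. The row of cans runs along its y axis at x = 0. Origin: centre of its underside, at bench height.
- can_a: Red-labelled can like the blue one, standing in the row on the shelf. Leave it.
- can_b: Green-labelled can like the blue one, standing in the row on the shelf. Leave it.
- can_c: Yellow-labelled can like the blue one, standing in the row on the shelf. Leave it.
- landing: Flat level aluminium front ledge of the drain deck (a low steel unit fixed to the bench), 242 mm wide, 45 mm above the bench. Origin: middle of its front edge, on its top; x points level from the front edge towards the blue drain plate, y to the left along the edge. Side cheeks outside y = +-121 mm rise 12 mm above the landing in front of the plate, 36 mm beside it.
- stop (a point): Foot of the stop bar's front face, in the middle, on the landing's top: 160 mm from the front edge, under the plate. The bar is 9 mm high and runs across the landing. The plate's front edge overhangs the landing from 125 mm on. Two rests for the plate, 9 mm high, from 126 to 162 mm, leave a passage 220 mm wide between them (y = -110 to +110 mm of the landing).
- lap (a joint): Hinge angle of the blue drain plate, rad: 0 lying down on its rests, growing as its front edge is lifted. The plate is 138 mm long from hinge (at the back) to front edge, 236 mm wide, 3 mm thick, about 0.7 kg, slopes down to the front by 0.14 rad at 0, and is held down by its own weight only.
- lap_edge (a point): Middle of the underside of the drain plate's front edge: 9 mm above the landing when the plate lies down. A lip 12 mm long, bent upwards, stands out in front of this edge to about 10 mm before it, so that it widens the mouth to about 14 mm.
- strip: Gold-anodised aluminium edge strip, rigid, about 0.2 kg, lying flat on the bench: a flange 125 mm (its x) by 180 mm (its y) and 3 mm thick, with an upright kerb along its front (-x) edge, 10 mm thick (x = -62.5 to -52.5 mm), 180 mm long, its top 29 mm above the underside. Origin: centre of the underside; x points from the kerb to the free rear edge, which goes under the plate.
- strip_edge (a point): Middle of the strip's rear edge, on the underside: 62.5 mm along the strip's x from its origin.
- strip_foot (a point): Middle of the strip's front (kerb) edge, on the underside: -62.5 mm along the strip's x from its origin.
- shock: Bystander: coil-over shock absorber with yellow spring, 240 mm long, lying on the bench. Origin: middle of its underside.
- spring: Bystander: red coil spring 62 mm in diameter, 100 mm tall, standing on the bench. Origin: centre of its underside.
- wrench: Bystander: steel wrench lying on the bench.
- jar: Bystander: amber glass jar 66 mm in diameter, 85 mm tall, standing on the bench. Origin: centre of its underside.

How it is judged (in metres and radians):
On the way, in this order (a step that is already met when the one before it is completed fails the run):
1. the blue can stands upright and released on the rubber pad in the row (horizontal distance between can and spot below 0.012 m and height (world z) of can between 0.058 and 0.067 m and angle between can's own z axis and vertical below 0.08 rad and contact force between the fingers and can below 0.1 N and linear speed of can below 0.03 m/s), for 0.3 s.
2. the strip's rear edge is under the drain plate (x of strip_edge in the frame of landing above 0.135 m and z of strip_edge in the frame of landing between -0.004 and 0.008 m), for 0.1 s.
At the end, for the whole second after the job is handed in: Blue can upright on the pad, within 12 mm of centre. Strip flat on the landing (both edges within 4 mm), straight to 4 degrees, rear edge within 8 mm of the stop bar, plate lying down over it (under 0.015 rad); fingers still gripping the strip, pressed on the landing with over 6 N (horizontal distance between can and spot below 0.012 m and height (world z) of can between 0.058 and 0.067 m and angle between can's own z axis and vertical below 0.08 rad and x of strip_edge in the frame of landing between 0.152 and 0.165 m and z of each of strip_edge, strip_foot in the frame of landing below 0.004 m and angle between the x axis of strip and the x axis of landing, either way round below 0.07 rad and value of joint lap below 0.015 rad and contact force between strip and landing above 6 N and contact force between the fingers and strip above 6 N); the arm keeps its last pose, push and grip.
It fails at once if the drain plate is lifted (more than about 6 mm at its edge) (value of joint lap above 0.045 rad).
It fails at once if a can of the row is pushed about or tipped (distance of any of can_a, can_b, can_c from where it was at the start of the episode above 0.02 m or angle between any of can_a, can_b, can_c's own z axis and vertical above 0.25 rad).
It fails at once if something else on the bench is moved (distance of any of shock, spring, wrench, jar from where it was at the start of the episode above 0.03 m).
It also fails if it takes over 61 s, if anything falls off the work surface, if the arm or the gripper's body presses on something with over 40 N, if the wrist force passes 120 N, or if a joint passes its speed limit or range.

## Working session

There is one attempt and no reset: what is moved stays moved. The work goes in short steps, Python scripts to look and compute and a tool call to move; the robot and the scene stay as the last step left them, time stands still between calls to the robot, and variables do not carry over. Pictures are saved under pics/ and viewed, and the job is handed in when it is done.

Besides the shell and the picture viewer there is one more tool, called after "Emit:" in YAML: its name, and indented under it one key for each argument. arm_command: Moves the arm, as the interface text tells. Its arguments: {"type":"object","properties":{"plan":{"type":"array","items":{"type":"object","properties":{"rx":{"type":"number"},"ry":{"type":"number"},"rz":{"type":"number"},"x":{"type":"number"},"y":{"type":"number"},"z":{"type":"number"},"jaw":{"type":"number"}}}}},"required":["plan"]}

```bash
ls; mkdir -p pics; cat > h.py <<'E'
import numpy as np, cv2
from cell import ctrl, get_image
from scipy.spatial.transform import Rotation as Rn
def shot(n,fn):
    im=get_image(n); cv2.imwrite('pics/'+fn,im['frame'][:,:,::-1]); return im
def cam(im):
    f=im['frame'].shape[0]/2/np.tan(np.radians(im['fovy'])/2)
    return f,np.array(im['R']),np.array(im['t'])
def ray(im,u,v):
    f,R,t=cam(im); d=R.T@np.array([(u-im['cx'])/f,(v-im['cy'])/f,1]); return -R.T@t,d
def onz(im,u,v,z):
    o,d=ray(im,u,v); return o+d*(z-o[2])/d[2]
def proj(im,X):
    f,R,t=cam(im); c=R@np.array(X)+t; return im['cx']+f*c[0]/c[2], im['cy']+f*c[1]/c[2]
E
python3 - <<'E'
from h import *
for n in ['scene','top','wrist']:
    im=shot(n,n+'0.png'); f,R,t=cam(im); print(n,f,im['cx'],im['cy'],-R.T@t, R.T@[0,0,1], im['R'][0])
    np.save('pics/'+n+'0.npy',im,allow_pickle=True)
s=ctrl.read_state(); print(s)
E
```

```text
pics
scene 422.67109733668303 287.23460872998874 211.0210307132361 [1234.69632864 -333.77625052  828.89880492] [-0.67878002  0.27614869 -0.68044072] [ 0.37936783  0.92524126 -0.00294389]
top 451.68402302188406 279.06975125015344 216.6606686868805 [ 316.87227535  -13.07342967 1494.55674425] [ 0.12751864 -0.00864466 -0.9917985 ] [-0.0221713  -0.99973699  0.00586322]
wrist 310.76802447649976 285.4003205839851 205.7604410936173 [113.08194654 645.15675178 375.42170965] [ 0.29746425 -0.09196171 -0.95029367] [ 0.29230488  0.95632461 -0.00104704]
{'clock': 0.15, 'qpos': array([-1.33980883,  0.62912356,  0.03845959,  1.51812981, -0.02702432,
        0.99626853, -0.02003648]), 'qd': array([-8.73659345e-04, -2.08494916e-03, -2.84971303e-04, -4.55859710e-03,
        6.74909913e-04,  1.63668500e-05,  1.06652553e-03]), 'tau': array([ 6.91006280e-04, -5.63801515e+01,  1.22739885e+00, -1.93650895e+01,
        1.10645025e-02,  7.42569828e-03, -3.48093138e-06]), 'eef_pos': array([189.92583878, 621.15392478, 230.60978777]), 'tool_rot': array([-3.14018116e+00, -8.32773965e-06,  2.84474658e+00]), 'force': array([0.40357857, 0.6794889 , 0.05575448]), 'torque': array([-0.041885  , -0.02299253, -0.0279718 ]), 'width': 85.0841206524267}
```

View pics/top0.png

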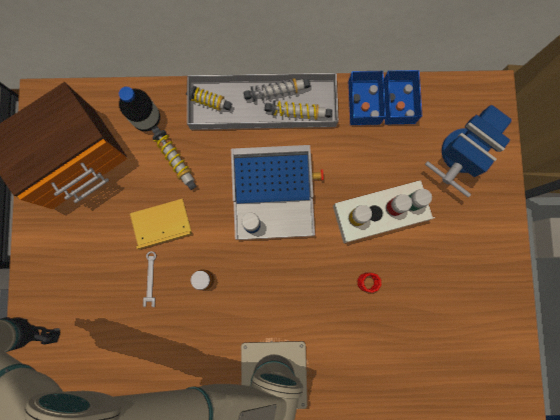

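View pics/scene0.png

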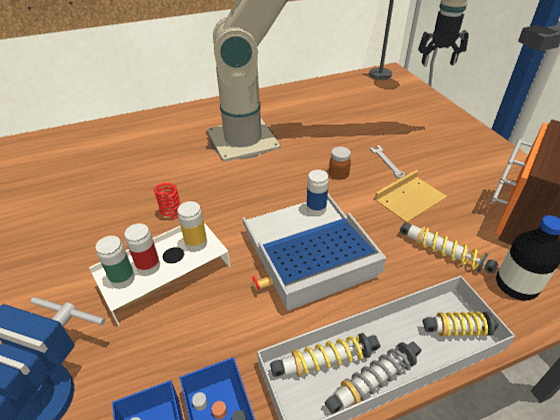

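View pics/wrist0.png

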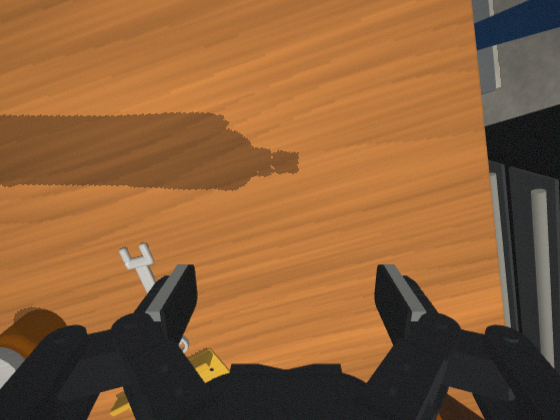

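```bash
python3 - <<'E'
import numpy as np,cv2
for n,(x0,y0,x1,y1),k in [('top',(120,130,440,320),2.5),('scene',(230,130,450,310),3.6)]:
    im=cv2.imread(f'pics/{n}0.png')[y0:y1,x0:x1]
    cv2.imwrite(f'pics/{n}0z.png',cv2.resize(im,None,fx=k,fy=k,interpolation=cv2.INTER_CUBIC)[:600,:800])
E
```

```text
(no output)
```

View pics/top0z.png

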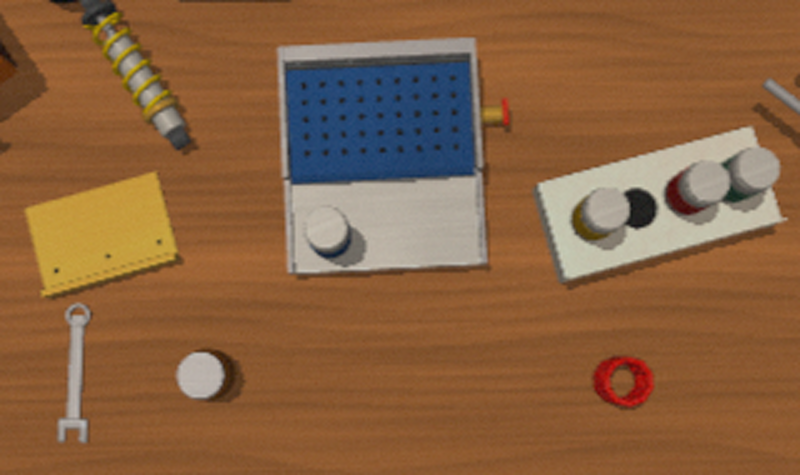

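View pics/scene0z.png

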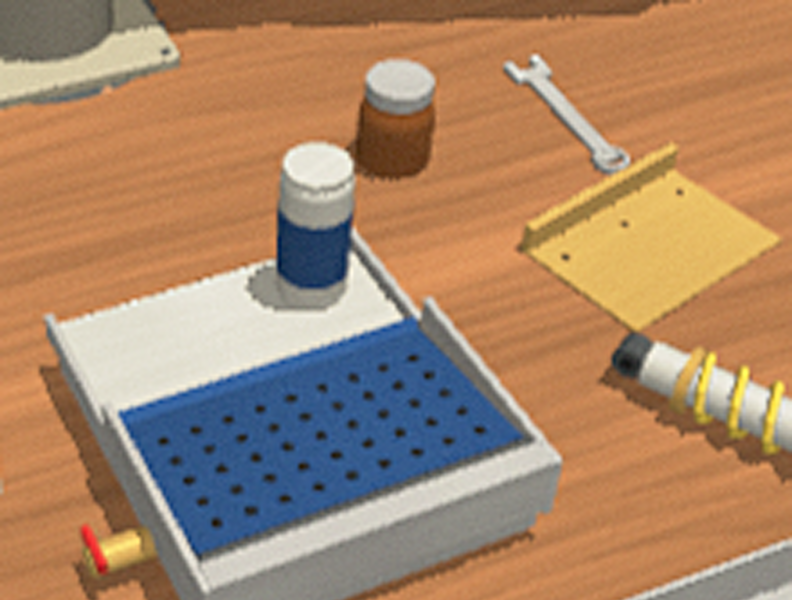

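```bash
cat > m.py <<'E'
from h import *
def load(n): return np.load(f'pics/{n}.npy',allow_pickle=True).item()
def big(m,roi):
    z=np.zeros_like(m); x0,y0,x1,y1=roi; z[y0:y1,x0:x1]=m[y0:y1,x0:x1]
    n,l,s,c=cv2.connectedComponentsWithStats(z); i=1+np.argmax(s[1:,4]); return (l==i).astype(np.uint8),s[i],c[i]
def hsv(im): return cv2.cvtColor(im['frame'],cv2.COLOR_RGB2HSV)
E
python3 - <<'E'
from m import *
T=load('top0');S=load('scene0')
for im,nm,roi in [(T,'top',(363,200,392,225)),(S,'scene',(158,243,190,266))]:
    h=hsv(im); m=(h[:,:,2]<70).astype(np.uint8); b,s,c=big(m,roi); print(nm,'pad',s,c,onz(im,*c,62))
    cn=cv2.findContours(b,0,1)[0][0][:,0].astype(float); P=np.array([onz(im,*p,62)[:2] for p in cn])
    print(' minc',cv2.minEnclosingCircle(P.astype(np.float32)))
# strip
for im,nm,roi in [(T,'top',(125,195,195,250)),(S,'scene',(370,165,450,225))]:
    h=hsv(im); H,Sa,V=[h[:,:,i].astype(int) for i in range(3)]
    m=((H>17)&(H<32)&(Sa>100)&(V>120)).astype(np.uint8); b,s,c=big(cv2.morphologyEx(m,cv2.MORPH_CLOSE,np.ones((3,3))),roi)
    cn=max(cv2.findContours(b,0,1)[0],key=len)
    print(nm,'strip',s,c); 
    P=np.array([onz(im,*p[0],3)[:2] for p in cn],np.float32); r=cv2.minAreaRect(P); print(r, cv2.boxPoints(r).round(1).tolist())
# can caps top
h=hsv(T); m=((h[:,:,2]>150)&(h[:,:,1]<30)).astype(np.uint8)
for p in [(325,227),(328,219)]: pass
print(proj(T,[600,100,165]))
# deck in top: blue plate corners
H=h
m=((h[:,:,0]>100)&(h[:,:,0]<125)&(h[:,:,1]>110)&(h[:,:,2]>60)).astype(np.uint8); b,s,c=big(cv2.morphologyEx(m,cv2.MORPH_CLOSE,np.ones((5,5))),(225,140,325,215))
cn=max(cv2.findContours(b,0,1)[0],key=len); r=cv2.minAreaRect(cn); bx=cv2.boxPoints(r); print('plate px',bx.tolist())
for p in bx: print(onz(T,*p,59),onz(T,*p,75))
E
```

```text
top pad [370 206  12  15 139] [375.70503597 213.1294964 ] [ 505.83539595 -335.47261146   62.        ]
 minc ((506.09527587890625, -331.0851135253906), 23.9493350982666)
scene pad [163 248  21  15 248] [172.80241935 255.01612903] [ 508.2539722 -335.2212165   62.       ]
 minc ((507.44659423828125, -335.0305480957031), 24.619691848754883)
top strip [ 130  199   61   50 1992] [160.05773092 223.01154618]
((496.02447509765625, 371.3873291015625), (121.8283462524414, 187.12747192382812), 14.884718894958496) [[413.1000061035156, 446.20001220703125], [461.20001220703125, 265.29998779296875], [578.9000244140625, 296.6000061035156], [530.9000244140625, 477.5]]
scene strip [ 375  170   72   52 1922] [408.5842872  196.33350676]
((482.671630859375, 374.2468566894531), (144.09994506835938, 209.93325805664062), 14.809042930603027) [[386.20001220703125, 457.29998779296875], [439.79998779296875, 254.39999389648438], [579.2000122070312, 291.20001220703125], [525.5, 494.1000061035156]]
(np.float64(236.65774280826676), np.float64(180.4297081269463))
plate px [[233.9916534423828, 157.82968139648438], [307.1103820800781, 154.26290893554688], [309.3050537109375, 199.25341796875], [236.18630981445312, 202.8201904296875]]
[697.74948782 116.92794762  59.        ] [693.50442024 115.47901706  75.        ]
[ 704.767214   -121.63677315   59.        ] [ 700.44393034 -120.42678023   75.        ]
[ 555.89112214 -124.2302452    59.        ] [ 553.2271372  -122.99134674   75.        ]
[549.25829569 111.27714178  59.        ] [546.66823693 109.89119229  75.        ]
```

```bash
python3 - <<'E'
from m import *
T=load('top0');S=load('scene0')
# scene: blue label mask of can
h=hsv(S); m=((h[:,:,0]>100)&(h[:,:,0]<125)&(h[:,:,1]>110)&(h[:,:,2]>40)).astype(np.uint8)
b,s,c=big(m,(300,180,335,212)); print(s,c, onz(S,*c,165))
print('cap scene',onz(S,318.3,175.5,165)); print('cap top',onz(T,325/2.5+120,228/2.5+130,165))
for z in(45,165): print(onz(T,*np.array([292,272])/2.5+[120,130],z if z==45 else 57),onz(T,*np.array([487,265])/2.5+[120,130],57))
# label columns -> axis: left/right edges mid
ys,xs=np.nonzero(b); 
for r in range(ys.min()+2,ys.max()-1,4): print(r,xs[ys==r].min(),xs[ys==r].max())
# ray of label centre at mid height: plane test of candidate centres
for X in [(520,60),(525,65),(520,70)]:
    print(X,[np.round(proj(S,[*X,z]),1).tolist() for z in(45,105,165)],np.round(proj(T,[*X,165]),1))
E
```

```text
[307 190  20  20 308] [316.21753247 200.23376623] [563.90417738  13.48048766 165.        ]
cap scene [480.00256381  58.7394019  165.        ]
cap top [476.10487518  61.7521724  165.        ]
[434.43686014 111.69646081  45.        ] [ 437.01783086 -138.28100836   57.        ]
[433.46361434 110.66356666  57.        ] [ 437.01783086 -138.28100836   57.        ]
192 308 326
196 307 326
200 307 325
204 307 325
(520, 60) [[323.0, 219.5], [324.3, 202.7], [325.7, 184.6]] [250.4 206.5]
(525, 65) [[325.6, 220.2], [326.9, 203.4], [328.4, 185.3]] [248.7 204.9]
(520, 70) [[326.4, 218.5], [327.8, 201.7], [329.3, 183.6]] [247.  206.6]
```

```bash
cat >> h.py <<'E'
def mv(x,y,z,yaw):
    s=ctrl.read_state(); p=np.array(s['eef_pos']); R=Rn.from_euler('xyz',s['tool_rot']).as_matrix()
    Rt=Rn.from_euler('xyz',[np.pi,0,yaw]).as_matrix()
    d=R.T@(np.array([x,y,z])-p)/10; r=Rn.from_matrix(R.T@Rt).as_rotvec()
    print('shift cm',d.round(2),'turn',r.round(4),'dist mm',np.linalg.norm(d)*10,'deg',np.degrees(np.linalg.norm(r)))
def st():
    s=ctrl.read_state(); print({k:np.round(s[k],3).tolist() for k in ['clock','qpos','eef_pos','tool_rot','force','torque','width']})
E
python3 -c "
from h import *
mv(478,60,235,1.82)"
```

```text
shift cm [-43.96 -45.24  -0.38] turn [-1.3000e-03  7.0000e-04  1.0247e+00] dist mm 630.7929324504462 deg 58.71370513653767
```

Emit:
arm_command:
  plan:
    - {"x":-44,"y":-45.2,"z":-0.4,"rz":1.025,"jaw":8.5}
    - {"x":-44,"y":-45.2,"z":-0.4,"rz":1.025,"jaw":8.5}
    - {"x":-44,"y":-45.2,"z":-0.4,"rz":1.025,"jaw":8.5}
    - {"x":-44,"y":-45.2,"z":-0.4,"rz":1.025,"jaw":8.5}
    - {"x":-44,"y":-45.2,"z":-0.4,"rz":1.025,"jaw":8.5}
    - {"x":-44,"y":-45.2,"z":-0.4,"rz":1.025,"jaw":8.5}
    - {"x":-44,"y":-45.2,"z":-0.4,"rz":1.025,"jaw":8.5}
    - {"x":-44,"y":-45.2,"z":-0.4,"rz":1.025,"jaw":8.5}
    - {"x":-44,"y":-45.2,"z":-0.4,"rz":1.025,"jaw":8.5}
    - {"x":-44,"y":-45.2,"z":-0.4,"rz":1.025,"jaw":8.5}

```text
validation failed for argument at $.pl...
```

```bash
python3 -c "
from h import *
st();mv(478,60,235,1.82)
im=shot('wrist','w1.png');np.save('pics/w1.npy',im,allow_pickle=True)"
```

```text
{'clock': 0.15, 'qpos': [-1.34, 0.629, 0.038, 1.518, -0.027, 0.996, -0.02], 'eef_pos': [189.926, 621.154, 230.61], 'tool_rot': [-3.14, -0.0, 2.845], 'force': [0.404, 0.679, 0.056], 'torque': [-0.042, -0.023, -0.028], 'width': 85.084}
shift cm [-43.96 -45.24  -0.38] turn [-1.3000e-03  7.0000e-04  1.0247e+00] dist mm 630.7929324504462 deg 58.71370513653767
```

View pics/w1.png

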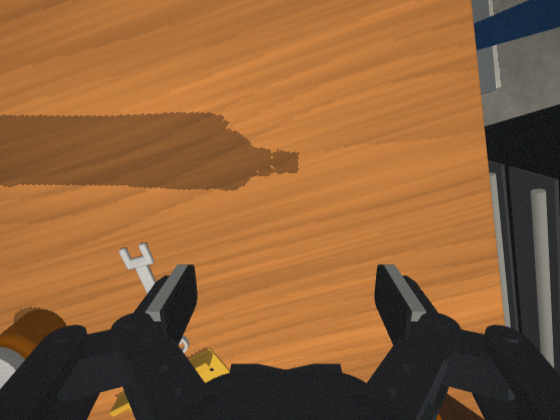

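The call was refused by validation; I'll try again with all the fields filled in.

Emit:
arm_command:
  plan:
    - {"rx":0,"ry":0,"rz":0.1,"x":-4,"y":-4,"z":0,"jaw":8.5}

```text
clock: 0.28
eef_pos: [203.1, 591.3, 230.2]
tool_rot: [3.138, -0.007, 2.754]
force: [-0.2, 0.9, -0.1]
width: 84.9
```

```bash
python3 -c "
from h import *
st();mv(478,60,235,1.82)"
```

```text
{'clock': 0.283, 'qpos': [-1.316, 0.591, 0.057, 1.597, -0.047, 0.951, -0.059], 'eef_pos': [203.107, 591.269, 230.156], 'tool_rot': [3.138, -0.007, 2.754], 'force': [-0.23, 0.944, -0.081], 'torque': [0.093, 0.056, -0.004], 'width': 84.939}
shift cm [-45.53 -38.79  -0.92] turn [ 1.000e-04 -7.700e-03  9.339e-01] dist mm 598.1941821074868 deg 53.509842269601755
```

Emit:
arm_command:
  plan:
    - {"rx":0,"ry":-0.008,"rz":0.93,"x":-45.5,"y":-38.8,"z":-0.9,"jaw":8.5}
    - {"rx":0,"ry":-0.008,"rz":0.93,"x":-45.5,"y":-38.8,"z":-0.9,"jaw":8.5}
    - {"rx":0,"ry":-0.008,"rz":0.93,"x":-45.5,"y":-38.8,"z":-0.9,"jaw":8.5}
    - {"rx":0,"ry":-0.008,"rz":0.93,"x":-45.5,"y":-38.8,"z":-0.9,"jaw":8.5}
    - {"rx":0,"ry":-0.008,"rz":0.93,"x":-45.5,"y":-38.8,"z":-0.9,"jaw":8.5}
    - {"rx":0,"ry":-0.008,"rz":0.93,"x":-45.5,"y":-38.8,"z":-0.9,"jaw":8.5}
    - {"rx":0,"ry":-0.008,"rz":0.93,"x":-45.5,"y":-38.8,"z":-0.9,"jaw":8.5}
    - {"rx":0,"ry":-0.008,"rz":0.93,"x":-45.5,"y":-38.8,"z":-0.9,"jaw":8.5}

```text
clock: 0.95
eef_pos: [361.6, 286.1, 233.3]
tool_rot: [3.141, 0.0, 1.819]
force: [1.2, 0.1, -0.3]
width: 84.8
```

```bash
python3 -c "
from h import *
st();mv(478,60,235,1.82)"
```

```text
{'clock': 0.95, 'qpos': [-0.988, 0.376, 0.349, 2.028, -0.181, 0.767, -0.283], 'eef_pos': [361.621, 286.104, 233.3], 'tool_rot': [3.141, 0.0, 1.819], 'force': [1.153, 0.132, -0.317], 'torque': [0.062, -0.13, 0.001], 'width': 84.771}
shift cm [-24.77   5.73  -0.16] turn [ 0.0006  0.0001 -0.0013] dist mm 254.30277167334822 deg 0.0816908885677298
```

Full rows work. Going on.

Emit:
arm_command:
  plan:
    - {"rx":0,"ry":0,"rz":0,"x":-24.8,"y":5.7,"z":-0.2,"jaw":8.5}
    - {"rx":0,"ry":0,"rz":0,"x":-24.8,"y":5.7,"z":-0.2,"jaw":8.5}
    - {"rx":0,"ry":0,"rz":0,"x":-24.8,"y":5.7,"z":-0.2,"jaw":8.5}
    - {"rx":0,"ry":0,"rz":0,"x":-24.8,"y":5.7,"z":-0.2,"jaw":8.5}
    - {"rx":0,"ry":0,"rz":0,"x":-24.8,"y":5.7,"z":-0.2,"jaw":8.5}
    - {"rx":0,"ry":0,"rz":0,"x":-24.8,"y":5.7,"z":-0.2,"jaw":8.5}
    - {"rx":0,"ry":0,"rz":0,"x":-24.8,"y":5.7,"z":-0.2,"jaw":8.5}
    - {"rx":0,"ry":0,"rz":0,"x":-24.8,"y":5.7,"z":-0.2,"jaw":8.5}

```text
clock: 1.62
eef_pos: [478.9, 56.1, 235.5]
tool_rot: [3.14, 0.002, 1.812]
force: [-0.4, -0.1, -0.6]
width: 85.0
```

```bash
python3 -c "
from h import *
st();mv(478,60,110,1.82)
im=shot('wrist','w2.png');np.save('pics/w2.npy',im,allow_pickle=True)
print(proj(im,[478,60,165]),-im['R'].T@im['t'])"
```

```text
{'clock': 1.617, 'qpos': [-0.449, 0.405, 0.378, 1.975, -0.203, 0.796, 0.285], 'eef_pos': [478.908, 56.143, 235.525], 'tool_rot': [3.14, 0.002, 1.812], 'force': [-0.391, -0.075, -0.571], 'torque': [0.046, 0.002, 0.006], 'width': 84.991}
shift cm [ 4.200e-01 -1.000e-02  1.255e+01] turn [ 0.0014  0.0016 -0.0082] dist mm 125.58767928410349 deg 0.48624920106449593
(np.float64(285.6229057043876), np.float64(213.47346782540185)) [459.28413289 134.55575057 380.31950726]
```

View pics/w2.png

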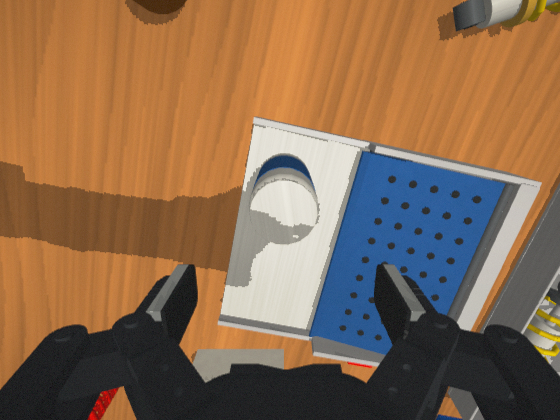

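```bash
python3 - <<'E'
from m import *
W=load('w2')
im=cv2.imread('pics/w2.png')[100:360,200:560]
cv2.imwrite('pics/w2z.png',cv2.resize(im,None,fx=2.2,fy=2.2,interpolation=cv2.INTER_CUBIC))
print(onz(W,284.5,209.5,165))
print('w', onz(W,251,209,165)-onz(W,319,209,165))
E
```

```text
[476.46313386  62.80331013 165.        ]
w [-48.33782189 -11.8686331    0.        ]
```

View pics/w2z.png

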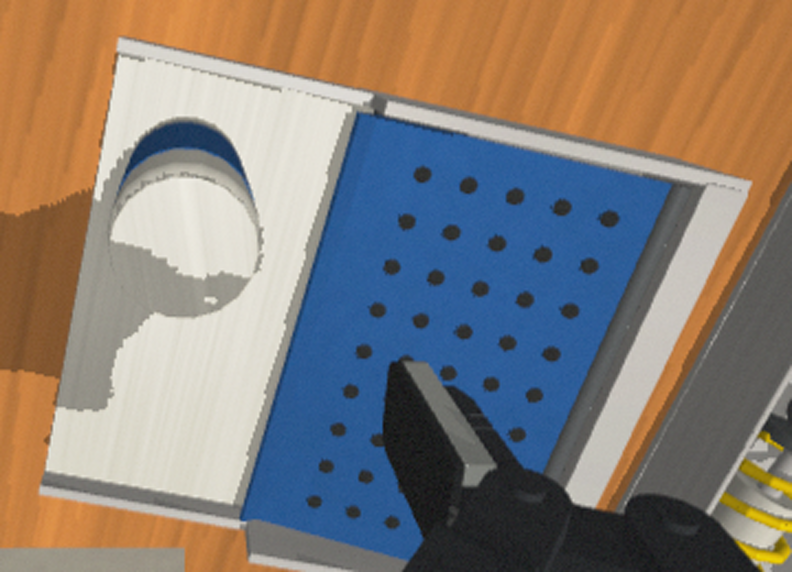

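```bash
python3 - <<'E'
from m import *
W=load('w2')
def q(x,y,z): return onz(W,x/2.2+200,y/2.2+100,z)
print('can',q(186.5,246,165))
pl,pr=q(117,55,45),q(47,470,45); print('front',pl,pr,np.linalg.norm(pl-pr),'mid',(pl+pr)/2,'ang',np.degrees(np.arctan2(-(pl-pr)[0],(pl-pr)[1])))
pl,pr=q(118,39,57),q(40,491,57); print('cheek',pl,pr,np.linalg.norm(pl-pr),'mid',(pl+pr)/2,'ang',np.degrees(np.arctan2(-(pl-pr)[0],(pl-pr)[1])))
pl,pr=q(356,112,59),q(241,518,59); print('lip',pl,pr,np.linalg.norm(pl-pr),'mid',(pl+pr)/2,'ang',np.degrees(np.arctan2(-(pl-pr)[0],(pl-pr)[1])))
E
```

```text
can [477.08553931  61.10376526 165.        ]
front [431.9803819  105.77369109  45.        ] [ 440.99145934 -133.58001921   45.        ] 239.52327266900144 mid [436.48592062 -13.90316406  45.        ] ang 2.1560267053248854
cheek [431.93494719 113.82861933  57.        ] [ 440.28237732 -138.92890234   57.        ] 252.89532290956765 mid [436.10866226 -12.55014151  57.        ] ang 1.8915312439398198
lip [547.02624344 108.34955499  59.        ] [ 555.59000542 -128.18447505   59.        ] 236.6890056255579 mid [551.30812443  -9.91746003  59.        ] ang 2.073499509551092
```

```bash
python3 -c "
from h import *
mv(477.3,61,108,1.82)"
```

```text
shift cm [2.200e-01 1.000e-02 1.272e+01] turn [ 0.0002 -0.0001 -0.0044] dist mm 127.23572251930678 deg 0.2520401795715184
```

Emit:
arm_command:
  plan:
    - {"rx":0,"ry":0,"rz":0,"x":0.2,"y":0,"z":4,"jaw":8.5}
    - {"rx":0,"ry":0,"rz":0,"x":0.2,"y":0,"z":8,"jaw":8.5}
    - {"rx":0,"ry":0,"rz":0,"x":0.2,"y":0,"z":11.5,"jaw":8.5}
    - {"rx":0,"ry":0,"rz":0,"x":0.2,"y":0,"z":12.7,"jaw":8.5}
    - {"rx":0,"ry":0,"rz":0,"x":0.2,"y":0,"z":12.7,"jaw":7}
    - {"rx":0,"ry":0,"rz":0,"x":0.2,"y":0,"z":12.7,"jaw":5}
    - {"rx":0,"ry":0,"rz":0,"x":0.2,"y":0,"z":12.7,"jaw":4.5}
    - {"rx":0,"ry":0,"rz":0,"x":0.2,"y":0,"z":12.7,"jaw":4.5}
    - {"rx":0,"ry":0,"rz":0,"x":0.2,"y":0,"z":12.7,"jaw":4.5}

```text
clock: 2.42
eef_pos: [478.0, 61.5, 109.4]
tool_rot: [3.139, -0.0, 1.816]
force: [0.9, -0.9, -3.2]
width: 52.8
```

```bash
python3 -c "
from h import *
st()
im=shot('scene','s2.png')"
```

```text
{'clock': 2.417, 'qpos': [-0.364, 0.604, 0.262, 2.097, -0.328, 0.475, 0.392], 'eef_pos': [477.986, 61.476, 109.365], 'tool_rot': [3.139, -0.0, 1.816], 'force': [0.896, -0.9, -3.249], 'torque': [-0.01, -0.049, -0.022], 'width': 52.803}
```

View pics/s2.png

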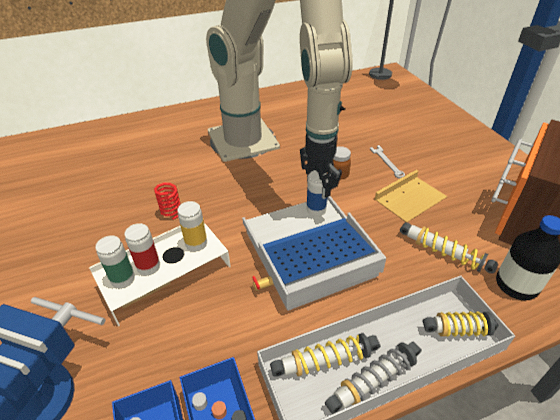

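```bash
python3 -c "
from h import *
mv(500,-190,290,1.82)"
```

```text
shift cm [-24.91  -3.93 -18.09] turn [ 0.0025 -0.0002 -0.0037] dist mm 310.3544093792566 deg 0.25777946107321026
```

Emit:
arm_command:
  plan:
    - {"rx":0,"ry":0,"rz":0,"x":0,"y":0,"z":-3,"jaw":4.5}
    - {"rx":0,"ry":0,"rz":0,"x":-2,"y":0,"z":-7,"jaw":4.5}
    - {"rx":0,"ry":0,"rz":0,"x":-4.5,"y":-1,"z":-10,"jaw":4.5}
    - {"rx":0,"ry":0,"rz":0,"x":-7.5,"y":-1,"z":-13,"jaw":4.5}
    - {"rx":0,"ry":0,"rz":0,"x":-10.5,"y":-2,"z":-16,"jaw":4.5}
    - {"rx":0,"ry":0,"rz":0,"x":-14,"y":-2.5,"z":-18,"jaw":4.5}
    - {"rx":0,"ry":0,"rz":0,"x":-18,"y":-3,"z":-18,"jaw":4.5}
    - {"rx":0,"ry":0,"rz":0,"x":-22,"y":-3.5,"z":-18,"jaw":4.5}
    - {"rx":0,"ry":0,"rz":0,"x":-25,"y":-3.9,"z":-18,"jaw":4.5}
    - {"rx":0,"ry":0,"rz":0,"x":-25,"y":-3.9,"z":-18,"jaw":4.5}

```text
clock: 3.3
eef_pos: [499.7, -199.5, 290.3]
tool_rot: [3.138, 0.007, 1.806]
force: [0.5, -0.7, -1.9]
width: 52.9
```

```bash
python3 -c "
from h import *
st()
im=shot('wrist','w3.png');np.save('pics/w3.npy',im,allow_pickle=True)
mv(508,-335,290,1.82)
print(proj(im,[508,-335,62]))"
```

```text
{'clock': 3.3, 'qpos': [0.029, 0.424, 0.431, 1.767, -0.203, 0.987, 0.773], 'eef_pos': [499.732, -199.503, 290.35], 'tool_rot': [3.138, 0.007, 1.806], 'force': [0.509, -0.682, -1.896], 'torque': [-0.051, 0.031, 0.011], 'width': 52.852}
shift cm [-13.78  -2.49   0.  ] turn [ 0.0028  0.0026 -0.011 ] dist mm 140.04991765514993 deg 0.6668850437060713
(np.float64(267.65970316393634), np.float64(268.8883213597939))
```

View pics/w3.png

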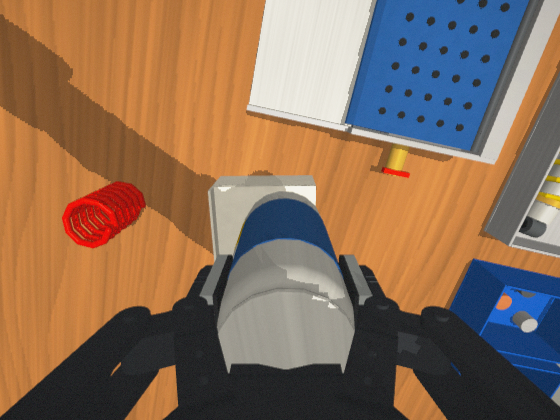

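```bash
python3 - <<'E'
from m import *
T=load('top0')
P=[onz(T,x/2.5+120,y/2.5+130,182)[:2] for x,y in[(605,210),(706,186),(755,172)]]
print(P,np.linalg.norm(P[0]-P[1]),'mid',(P[0]+P[1])/2); d=P[0]-P[2]; print(np.degrees(np.arctan2(-d[0],d[1])),np.linalg.norm(d))
im=cv2.imread('pics/scene0.png')[200:300,80:240]; cv2.imwrite('pics/sz.png',cv2.resize(im,None,fx=5,fy=5,interpolation=cv2.INTER_CUBIC))
E
```

```text
[array([ 488.29069099, -268.0670035 ]), array([ 514.24943935, -388.45073942]), array([ 529.71924113, -447.31632287])] 123.1507226576477 mid [ 501.27006517 -328.25887146]
13.013832523972505 183.97457233034422
```

View pics/sz.png

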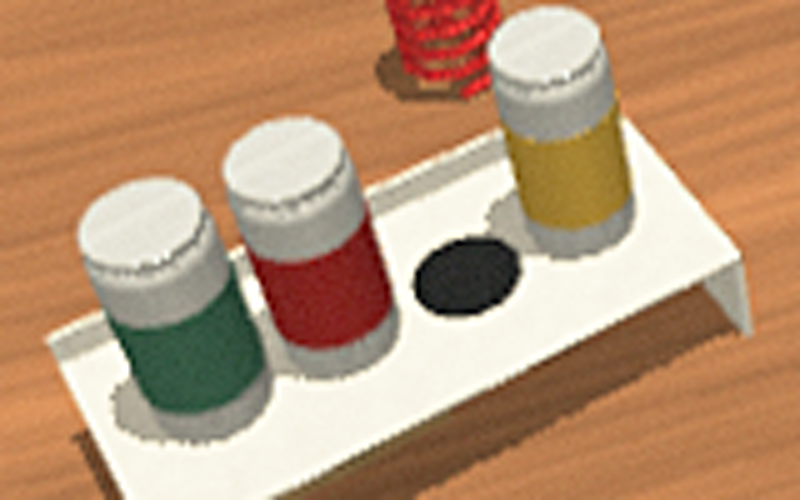

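```bash
python3 - <<'E'
from m import *
S=load('scene0')
P=[onz(S,x/5+80-.4,y/5+200-.4,182)[:2] for x,y in[(545,47),(284,160),(140,222)]]
print(P,np.linalg.norm(P[0]-P[1]),'mid',(P[0]+P[1])/2); d=P[0]-P[2]; print(np.degrees(np.arctan2(-d[0],d[1])),np.linalg.norm(d))
print(onz(S,468/5+79.6,276/5+199.6,62))
Q=[(640,115,60),(745,255,60),(250,512,60),(55,345,78)]
for x,y,z in Q: print(onz(S,x/5+79.6,y/5+199.6,z))
# label side edges near base for yellow/red: base center rows
E
```

```text
[array([ 497.81422748, -274.96648822]), array([ 525.84600119, -394.11644188]), array([ 539.84396417, -454.46006563])] 122.40298931736899 mid [ 511.83011434 -334.54146505]
13.178787932145875 184.34869974704972
[ 507.9322286 -334.2035182   62.       ]
[ 429.47009069 -229.74995408   60.        ]
[ 543.97739075 -207.00147921   60.        ]
[ 605.55529636 -448.51492207   60.        ]
[ 492.7458197  -516.68458107   78.        ]
```

```bash
python3 -c "
from h import *
mv(507.5,-332.5,275,1.80)"
```

```text
shift cm [-13.52  -2.48   1.5 ] turn [0.0029 0.0025 0.009 ] dist mm 138.31173118492802 deg 0.5608328845394968
```

Emit:
arm_command:
  plan:
    - {"rx":0.003,"ry":0.002,"rz":0.009,"x":-4,"y":-0.7,"z":0,"jaw":4.5}
    - {"rx":0.003,"ry":0.002,"rz":0.009,"x":-8,"y":-1.5,"z":0,"jaw":4.5}
    - {"rx":0.003,"ry":0.002,"rz":0.009,"x":-11.5,"y":-2.1,"z":0.5,"jaw":4.5}
    - {"rx":0.003,"ry":0.002,"rz":0.009,"x":-13.5,"y":-2.5,"z":1.5,"jaw":4.5}
    - {"rx":0.003,"ry":0.002,"rz":0.009,"x":-13.5,"y":-2.5,"z":1.5,"jaw":4.5}
    - {"rx":0.003,"ry":0.002,"rz":0.009,"x":-13.5,"y":-2.5,"z":1.5,"jaw":4.5}
    - {"rx":0.003,"ry":0.002,"rz":0.009,"x":-13.5,"y":-2.5,"z":1.5,"jaw":4.5}

```text
clock: 3.93
eef_pos: [507.8, -329.9, 274.8]
tool_rot: [3.141, -0.002, 1.802]
force: [0.3, -0.6, -2.1]
width: 52.4
```

```bash
python3 -c "
from h import *
st()
im=shot('scene','s3.png');shot('top','t3.png')
a=cv2.imread('pics/s3.png')[120:300,60:280]; b=cv2.imread('pics/t3.png')[160:300,310:460]
cv2.imwrite('pics/s3z.png',cv2.resize(a,None,fx=3.3,fy=3.3,interpolation=cv2.INTER_CUBIC))
cv2.imwrite('pics/t3z.png',cv2.resize(b,None,fx=4,fy=4,interpolation=cv2.INTER_CUBIC))
mv(507.5,-332.5,126,1.80)
c=np.array(ctrl.read_state()['eef_pos']);print([proj(im,[c[0],c[1],z]) for z in (62,182,210)])"
```

```text
{'clock': 3.933, 'qpos': [0.271, 0.55, 0.42, 1.6, -0.25, 1.047, 0.994], 'eef_pos': [507.834, -329.888, 274.839], 'tool_rot': [3.141, -0.002, 1.802], 'force': [0.337, -0.582, -2.123], 'torque': [0.045, 0.005, 0.022], 'width': 52.443}
shift cm [-0.25 -0.14 14.93] turn [ 0.0009 -0.0007  0.0031] dist mm 149.33296016452653 deg 0.18653190347010398
[(np.float64(175.01161286068404), np.float64(254.3537241376082)), (np.float64(165.0451111508413), np.float64(218.36291425325157)), (np.float64(162.46374259627157), np.float64(209.04113339234777))]
```

View pics/s3z.png

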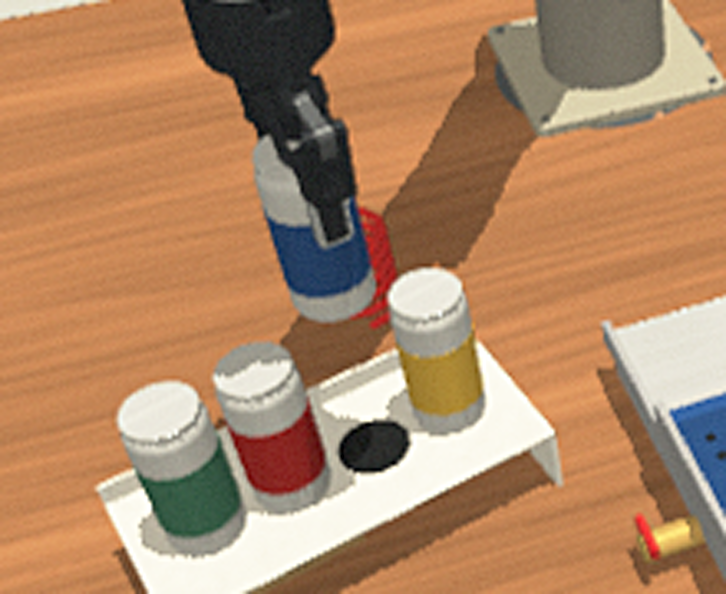

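View pics/t3z.png

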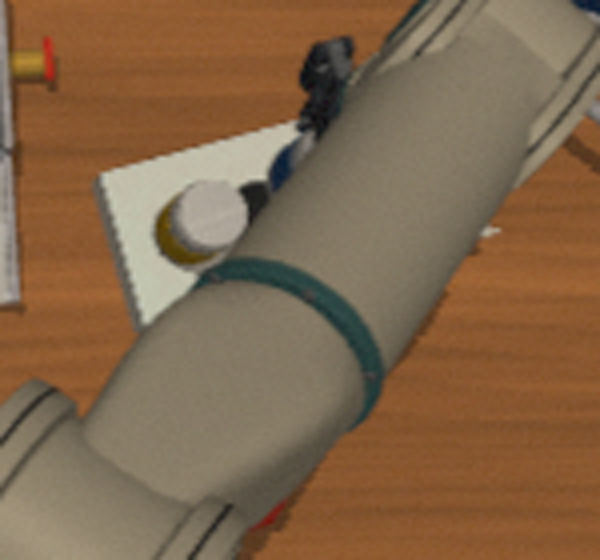

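```bash
python3 - <<'E'
from m import *
S=load('scene0')
print(onz(S,333/3.3+60-.35,292/3.3+120-.35,210.4), onz(S,374.5/3.3+60-.35,446/3.3+120-.35,62))
E
```

```text
[ 504.13743845 -333.20040005  210.4       ] [ 507.87725163 -334.34922466   62.        ]
```

Emit:
arm_command:
  plan:
    - {"rx":0,"ry":0,"rz":0,"x":-0.2,"y":0,"z":1.5,"jaw":4.5}
    - {"rx":0,"ry":0,"rz":0,"x":-0.2,"y":0,"z":3.5,"jaw":4.5}
    - {"rx":0,"ry":0,"rz":0,"x":-0.2,"y":0,"z":5.5,"jaw":4.5}
    - {"rx":0,"ry":0,"rz":0,"x":-0.2,"y":0,"z":6.5,"jaw":4.5}
    - {"rx":0,"ry":0,"rz":0,"x":-0.2,"y":0,"z":6.5,"jaw":4.5}

```text
clock: 4.45
eef_pos: [508.1, -329.3, 208.4]
tool_rot: [-3.14, -0.004, 1.805]
force: [-0.0, 0.3, -2.9]
width: 52.5
```

```bash
python3 -c "
from h import *
st()
im=shot('scene','s4.png')
a=cv2.imread('pics/s4.png')[180:300,80:240]
cv2.imwrite('pics/s4z.png',cv2.resize(a,None,fx=5,fy=5,interpolation=cv2.INTER_CUBIC))
mv(508.5,-332,126,1.80)"
```

```text
{'clock': 4.45, 'qpos': [0.29, 0.619, 0.39, 1.676, -0.286, 0.907, 1.028], 'eef_pos': [508.058, -329.274, 208.398], 'tool_rot': [-3.14, -0.004, 1.805], 'force': [-0.011, 0.324, -2.882], 'torque': [0.032, -0.029, 0.072], 'width': 52.494}
shift cm [-0.17 -0.06  8.39] turn [-0.0001 -0.0023  0.0046] dist mm 83.90761885308798 deg 0.2935331175711393
```

View pics/s4z.png

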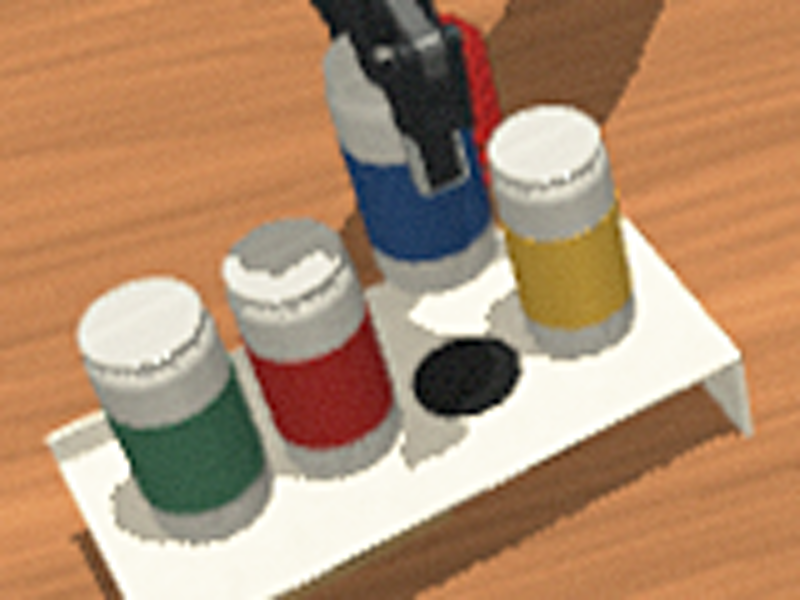

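```bash
python3 - <<'E'
from m import *
S=load('scene0')
q=lambda x,y,z: onz(S,x/5+79.6,y/5+179.6,z)
print(q(439,256,144),q(468,376,62),q(580,313,60),q(333,430,60))
E
```

```text
[ 508.52782449 -332.18980882  144.        ] [ 507.9322286 -334.2035182   62.       ] [ 485.92811311 -274.71661254   60.        ] [ 515.37219736 -399.50481508   60.        ]
```

Emit:
arm_command:
  plan:
    - {"rx":0,"ry":-0.002,"rz":0,"x":-0.2,"y":-0.05,"z":2,"jaw":4.5}
    - {"rx":0,"ry":-0.002,"rz":0,"x":-0.2,"y":-0.05,"z":4,"jaw":4.5}
    - {"rx":0,"ry":-0.002,"rz":0,"x":-0.2,"y":-0.05,"z":6,"jaw":4.5}
    - {"rx":0,"ry":-0.002,"rz":0,"x":-0.2,"y":-0.05,"z":7.2,"jaw":4.5}
    - {"rx":0,"ry":-0.002,"rz":0,"x":-0.2,"y":-0.05,"z":7.8,"jaw":4.5}
    - {"rx":0,"ry":-0.002,"rz":0,"x":-0.2,"y":-0.05,"z":8,"jaw":4.5}
    - {"rx":0,"ry":-0.002,"rz":0,"x":-0.2,"y":-0.05,"z":8,"jaw":4.5}

```text
clock: 5.08
eef_pos: [509.2, -332.5, 130.5]
tool_rot: [3.141, 0.0, 1.805]
force: [0.2, 0.2, -1.8]
width: 52.6
```

```bash
python3 -c "
from h import *
st()
im=shot('scene','s5.png')
a=cv2.imread('pics/s5.png')[180:300,80:240]
cv2.imwrite('pics/s5z.png',cv2.resize(a,None,fx=5,fy=5,interpolation=cv2.INTER_CUBIC))
mv(507.5,-331.5,126,1.80)"
```

```text
{'clock': 5.083, 'qpos': [0.322, 0.716, 0.345, 1.74, -0.335, 0.743, 1.071], 'eef_pos': [509.196, -332.517, 130.524], 'tool_rot': [3.141, 0.0, 1.805], 'force': [0.246, 0.157, -1.788], 'torque': [0.04, -0.022, -0.034], 'width': 52.61}
shift cm [ 0.16 -0.15  0.49] turn [0.0012 0.001  0.0047] dist mm 5.390412546492307 deg 0.2812528311179367
```

View pics/s5z.png

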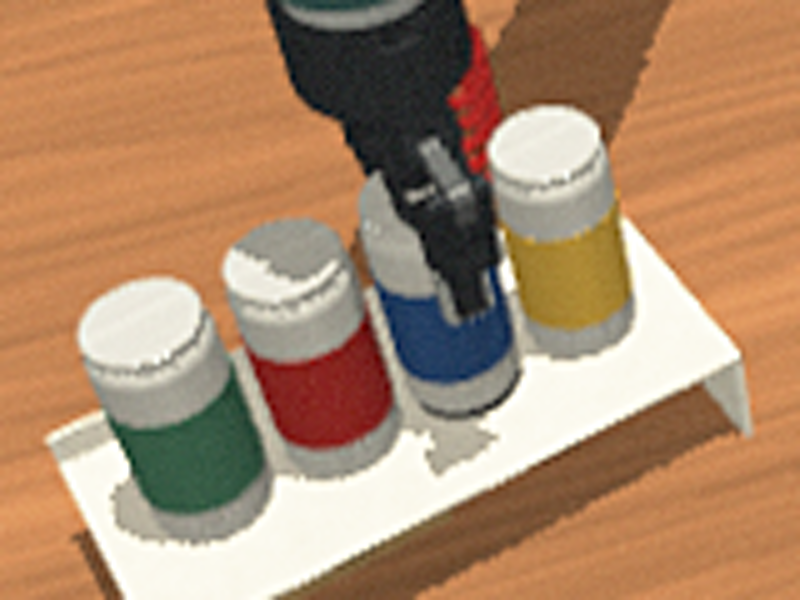

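Emit:
arm_command:
  plan:
    - {"rx":0,"ry":0,"rz":0,"x":0.1,"y":0,"z":0.3,"jaw":4.5}
    - {"rx":0,"ry":0,"rz":0,"x":0.1,"y":0,"z":0.4,"jaw":4.5}
    - {"rx":0,"ry":0,"rz":0,"x":0.1,"y":0,"z":0.45,"jaw":4.5}
    - {"rx":0,"ry":0,"rz":0,"x":0.1,"y":0,"z":0.45,"jaw":4.5}

```text
clock: 5.47
eef_pos: [509.2, -331.8, 126.7]
tool_rot: [3.14, 0.001, 1.805]
force: [0.1, 0.9, -2.2]
width: 52.5
```

```bash
python3 -c "
from h import *
st()"
```

```text
{'clock': 5.467, 'qpos': [0.322, 0.72, 0.343, 1.745, -0.338, 0.733, 1.073], 'eef_pos': [509.231, -331.8, 126.675], 'tool_rot': [3.14, 0.001, 1.805], 'force': [0.102, 0.873, -2.208], 'torque': [0.019, -0.062, -0.0], 'width': 52.503}
```

Emit:
arm_command:
  plan:
    - {"rx":0,"ry":0,"rz":0,"x":0,"y":0,"z":0.1,"jaw":4.5}
    - {"rx":0,"ry":0,"rz":0,"x":0,"y":0,"z":0.15,"jaw":4.5}
    - {"rx":0,"ry":0,"rz":0,"x":0,"y":0,"z":0.15,"jaw":4.5}

```text
clock: 5.72
eef_pos: [509.3, -332.1, 126.3]
tool_rot: [3.139, 0.002, 1.804]
force: [-2.4, 0.8, 4.4]
width: 53.0
```

```bash
python3 -c "
from h import *
st()"
```

```text
{'clock': 5.717, 'qpos': [0.323, 0.721, 0.342, 1.745, -0.339, 0.732, 1.073], 'eef_pos': [509.333, -332.076, 126.283], 'tool_rot': [3.139, 0.002, 1.804], 'force': [-2.373, 0.768, 4.356], 'torque': [0.274, 0.338, 0.035], 'width': 52.965}
```

Emit:
arm_command:
  plan:
    - {"rx":0,"ry":0,"rz":0,"x":0,"y":0,"z":0,"jaw":5.8}
    - {"rx":0,"ry":0,"rz":0,"x":0,"y":0,"z":0,"jaw":6.5}
    - {"rx":0,"ry":0,"rz":0,"x":0,"y":0,"z":0,"jaw":8}
    - {"rx":0,"ry":0,"rz":0,"x":0,"y":0,"z":0,"jaw":8.5}
    - {"rx":0,"ry":0,"rz":0,"x":0,"y":0,"z":0,"jaw":8.5}
    - {"rx":0,"ry":0,"rz":0,"x":0,"y":0,"z":0,"jaw":8.5}

```text
clock: 6.22
eef_pos: [509.3, -332.1, 126.2]
tool_rot: [3.139, 0.002, 1.804]
force: [0.3, -0.1, -0.0]
width: 85.0
```

```bash
python3 -c "
from h import *
st()
im=shot('scene','s6.png')
a=cv2.imread('pics/s6.png')[180:300,80:240]
cv2.imwrite('pics/s6z.png',cv2.resize(a,None,fx=5,fy=5,interpolation=cv2.INTER_CUBIC))"
```

```text
{'clock': 6.217, 'qpos': [0.323, 0.721, 0.342, 1.745, -0.338, 0.732, 1.073], 'eef_pos': [509.339, -332.097, 126.198], 'tool_rot': [3.139, 0.002, 1.804], 'force': [0.271, -0.057, -0.036], 'torque': [-0.038, -0.004, -0.03], 'width': 85.007}
```

View pics/s6z.png

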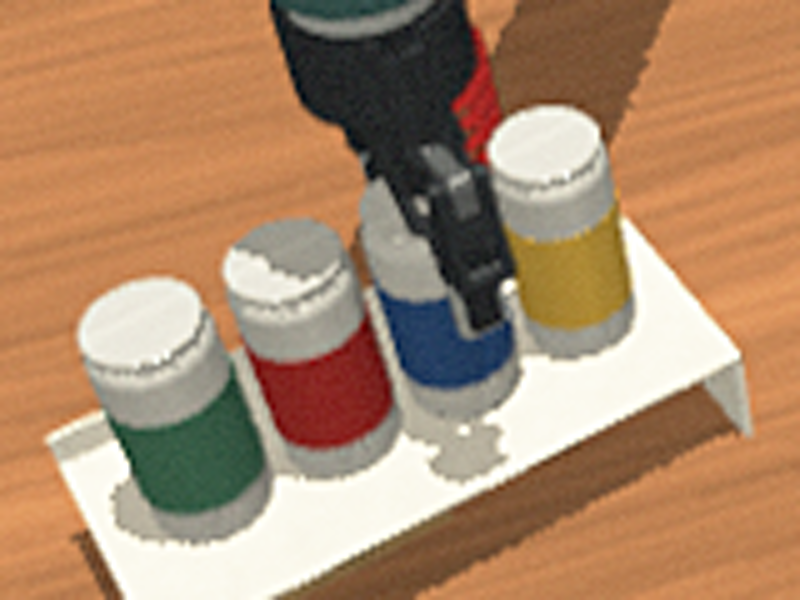

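Emit:
arm_command:
  plan:
    - {"rx":0,"ry":0,"rz":0,"x":0,"y":0,"z":-3,"jaw":8.5}
    - {"rx":0,"ry":0,"rz":0,"x":0,"y":0,"z":-7,"jaw":8.5}
    - {"rx":0,"ry":0,"rz":0,"x":0,"y":0,"z":-11,"jaw":8.5}
    - {"rx":0,"ry":0,"rz":0,"x":3,"y":0,"z":-14,"jaw":8.5}
    - {"rx":0,"ry":0,"rz":0,"x":7,"y":0,"z":-15,"jaw":8.5}
    - {"rx":0,"ry":0,"rz":0,"x":11,"y":0,"z":-15,"jaw":8.5}
    - {"rx":0,"ry":0,"rz":0,"x":15,"y":0,"z":-15,"jaw":8.5}
    - {"rx":0,"ry":0,"rz":0,"x":19,"y":0,"z":-15,"jaw":8.5}
    - {"rx":0,"ry":0,"rz":0,"x":23,"y":0,"z":-15,"jaw":8.5}
    - {"rx":0,"ry":0,"rz":0,"x":27,"y":0,"z":-15,"jaw":8.5}

```text
clock: 7.1
eef_pos: [445.7, -67.6, 275.9]
tool_rot: [3.139, 0.001, 1.804]
force: [0.9, 0.9, 0.5]
width: 85.2
```

```bash
python3 -c "
from h import *
st()
im=shot('scene','s7.png'); im=shot('top','t7.png')
a=cv2.imread('pics/s7.png')[180:300,80:240];b=cv2.imread('pics/t7.png')[160:260,310:460]
a=cv2.resize(a,None,fx=3.5,fy=3.5,interpolation=cv2.INTER_CUBIC);b=cv2.resize(b,(560,373))[:180]
cv2.imwrite('pics/s7z.png',np.vstack([a,b]))
mv(440,356,260,1.83)"
```

```text
{'clock': 7.1, 'qpos': [-0.243, 0.306, 0.433, 1.997, -0.166, 0.87, 0.512], 'eef_pos': [445.662, -67.589, 275.932], 'tool_rot': [3.139, 0.001, 1.804], 'force': [0.942, 0.878, 0.455], 'torque': [0.017, -0.079, -0.035], 'width': 85.17}
shift cm [40.67  9.65  1.69] turn [ 0.0009 -0.0033 -0.0147] dist mm 418.29467593490597 deg 0.8649671385623052
```

View pics/s7z.png

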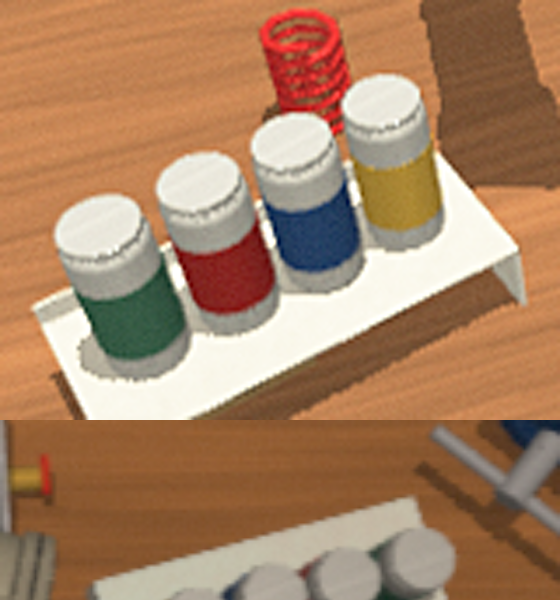

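The blue can stands in line and evenly spaced in the row (caps at zoomed 103/201/294/386). Now to the strip.

Emit:
arm_command:
  plan:
    - {"rx":0,"ry":0,"rz":-0.015,"x":4,"y":1,"z":1,"jaw":8.5}
    - {"rx":0,"ry":0,"rz":-0.015,"x":8,"y":2,"z":1.5,"jaw":8.5}
    - {"rx":0,"ry":0,"rz":-0.015,"x":12,"y":3,"z":1.7,"jaw":8.5}
    - {"rx":0,"ry":0,"rz":-0.015,"x":16,"y":4,"z":1.7,"jaw":8.5}
    - {"rx":0,"ry":0,"rz":-0.015,"x":20,"y":5,"z":1.7,"jaw":8.5}
    - {"rx":0,"ry":0,"rz":-0.015,"x":24,"y":6,"z":1.7,"jaw":8.5}
    - {"rx":0,"ry":0,"rz":-0.015,"x":28,"y":7,"z":1.7,"jaw":8.5}
    - {"rx":0,"ry":0,"rz":-0.015,"x":32,"y":8,"z":1.7,"jaw":8.5}
    - {"rx":0,"ry":0,"rz":-0.015,"x":36,"y":9,"z":1.7,"jaw":8.5}
    - {"rx":0,"ry":0,"rz":-0.015,"x":39.5,"y":9.6,"z":1.7,"jaw":8.5}

```text
clock: 8.03
eef_pos: [442.8, 346.5, 259.9]
tool_rot: [3.14, -0.003, 1.83]
force: [1.3, -0.3, 0.2]
width: 84.7
```

Emit:
arm_command:
  plan:
    - {"rx":0,"ry":0,"rz":0,"x":1.5,"y":0,"z":0,"jaw":8.5}
    - {"rx":0,"ry":0,"rz":0,"x":1.5,"y":0,"z":0,"jaw":8.5}
    - {"rx":0,"ry":0,"rz":0,"x":1.5,"y":0,"z":0,"jaw":8.5}

```text
clock: 8.28
eef_pos: [438.8, 361.5, 259.5]
tool_rot: [3.14, -0.002, 1.832]
force: [0.1, -0.4, 0.4]
width: 85.5
```

```bash
python3 -c "
from h import *
st()
im=shot('wrist','w8.png');np.save('pics/w8.npy',im,allow_pickle=True)
cv2.imwrite('pics/w8z.png',cv2.resize(cv2.imread('pics/w8.png'),(800,600),interpolation=cv2.INTER_CUBIC))
mv(440,356,260,1.83)"
```

```text
{'clock': 8.283, 'qpos': [-0.948, 0.494, 0.319, 1.724, -0.186, 0.951, -0.294], 'eef_pos': [438.796, 361.471, 259.479], 'tool_rot': [3.14, -0.002, 1.832], 'force': [0.149, -0.359, 0.382], 'torque': [-0.001, 0.026, -0.031], 'width': 85.492}
shift cm [-0.39 -0.04 -0.03] turn [ 0.0016 -0.0019 -0.0004] dist mm 3.920858379620923 deg 0.1416695101658331
```

View pics/w8z.png

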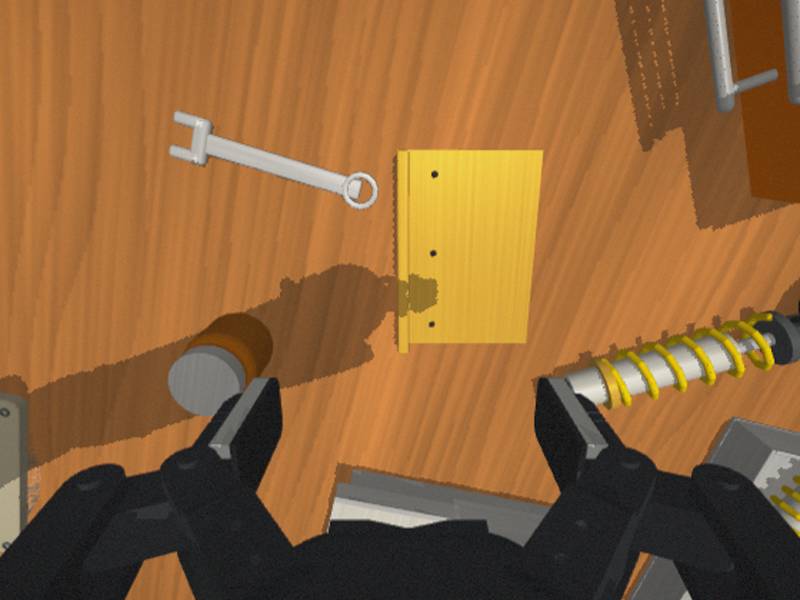

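```bash
python3 - <<'E'
from m import *
W=load('w8')
q=lambda x,y,z: onz(W,(x+.5)*.7-.5,(y+.5)*.7-.5,z)
a,b=q(404,151,29),q(404,352,29); print(a,b,np.linalg.norm(a-b),(a+b)/2,np.degrees(np.arctan2(-(a-b)[0],(a-b)[1])))
k=(a+b)/2
c,d=q(543,150,3),q(527,343,3); print(c,d,np.linalg.norm(c-d),(c+d)/2,np.degrees(np.arctan2(-(c-d)[0],(c-d)[1])), np.linalg.norm(((c+d)/2-k)[:2]))
print('kerb thick',np.linalg.norm(q(399.5,250,29)-q(409,250,29)))
E
```

```text
[415.23108819 437.46392793  29.        ] [460.7130284  265.69989252  29.        ] 177.683681709939 [437.9720583  351.58191022  29.        ] 14.831152594794151
[530.40965662 469.09214929   3.        ] [578.43849236 294.45837361   3.        ] 181.1179854999749 [554.42407449 381.77526145   3.        ] 15.377638313403741 120.30257907814946
kerb thick 8.185987191281681
```

```bash
python3 -c "
from h import *
mv(438,351.6,8,1.834)"
```

```text
shift cm [-0.81 -0.38 25.16] turn [ 0.0016 -0.0019 -0.0044] dist mm 251.80788935525285 deg 0.289800431599786
```

Emit:
arm_command:
  plan:
    - {"rx":0.001,"ry":-0.002,"rz":-0.004,"x":-0.8,"y":-0.4,"z":4,"jaw":6}
    - {"rx":0.001,"ry":-0.002,"rz":-0.004,"x":-0.8,"y":-0.4,"z":8,"jaw":5}
    - {"rx":0.001,"ry":-0.002,"rz":-0.004,"x":-0.8,"y":-0.4,"z":12,"jaw":5}
    - {"rx":0.001,"ry":-0.002,"rz":-0.004,"x":-0.8,"y":-0.4,"z":16,"jaw":5}
    - {"rx":0.001,"ry":-0.002,"rz":-0.004,"x":-0.8,"y":-0.4,"z":19,"jaw":5}
    - {"rx":0.001,"ry":-0.002,"rz":-0.004,"x":-0.8,"y":-0.4,"z":19.5,"jaw":5}
    - {"rx":0.001,"ry":-0.002,"rz":-0.004,"x":-0.8,"y":-0.4,"z":19.5,"jaw":5}

```text
clock: 8.92
eef_pos: [437.7, 348.8, 63.5]
tool_rot: [-3.139, 0.003, 1.831]
force: [-0.7, 0.4, 0.8]
width: 50.0
```

```bash
python3 -c "
from h import *
st()
im=shot('wrist','w9.png');np.save('pics/w9.npy',im,allow_pickle=True)
cv2.imwrite('pics/w9z.png',cv2.resize(cv2.imread('pics/w9.png'),(800,600),interpolation=cv2.INTER_CUBIC))
mv(438,351.6,8,1.834)"
```

```text
{'clock': 8.917, 'qpos': [-0.859, 0.753, 0.211, 1.906, -0.292, 0.516, -0.187], 'eef_pos': [437.688, 348.82, 63.463], 'tool_rot': [-3.139, 0.003, 1.831], 'force': [-0.674, 0.434, 0.759], 'torque': [-0.006, -0.015, -0.029], 'width': 50.041}
shift cm [ 0.17 -0.05  5.73] turn [ 0.0008  0.001  -0.0027] dist mm 57.276721115253736 deg 0.17215647937412284
```

View pics/w9z.png

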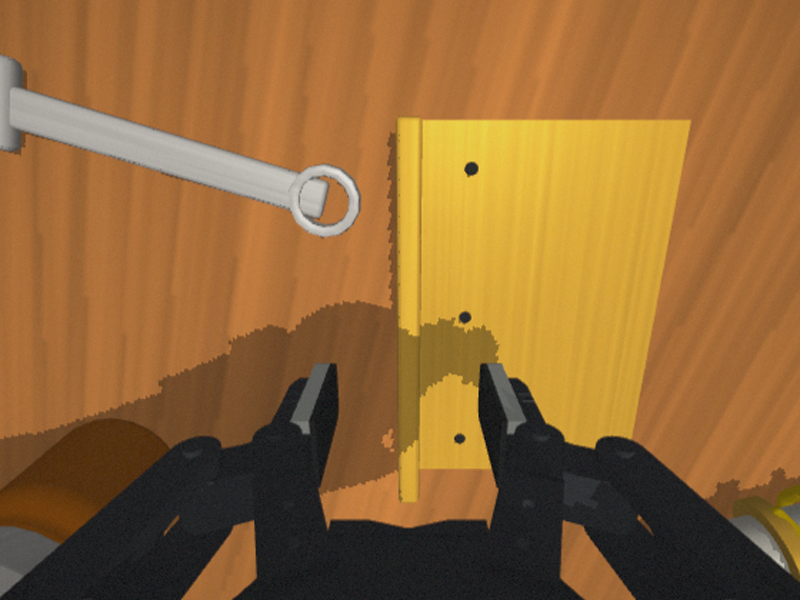

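Emit:
arm_command:
  plan:
    - {"rx":0.001,"ry":0.001,"rz":-0.003,"x":0.1,"y":0,"z":2.5,"jaw":5}
    - {"rx":0.001,"ry":0.001,"rz":-0.003,"x":0.1,"y":0,"z":4.5,"jaw":4}
    - {"rx":0.001,"ry":0.001,"rz":-0.003,"x":0.1,"y":0,"z":5.3,"jaw":4}
    - {"rx":0.001,"ry":0.001,"rz":-0.003,"x":0.1,"y":0,"z":5.6,"jaw":3}
    - {"rx":0.001,"ry":0.001,"rz":-0.003,"x":0.1,"y":0,"z":5.6,"jaw":2}
    - {"rx":0.001,"ry":0.001,"rz":-0.003,"x":0.1,"y":0,"z":5.6,"jaw":2}

```text
clock: 9.47
eef_pos: [439.7, 351.6, 10.8]
tool_rot: [3.14, -0.001, 1.834]
force: [0.1, 0.2, 0.6]
width: 20.0
```

```bash
python3 -c "
from h import *
st()
mv(438,351.6,8,1.834)"
```

```text
{'clock': 9.467, 'qpos': [-0.831, 0.841, 0.167, 1.915, -0.317, 0.409, -0.164], 'eef_pos': [439.66, 351.607, 10.802], 'tool_rot': [3.14, -0.001, 1.834], 'force': [0.092, 0.171, 0.578], 'torque': [-0.015, 0.0, 0.012], 'width': 19.97}
shift cm [ 0.04 -0.16  0.28] turn [ 0.002  -0.0009  0.0001] dist mm 3.2570527022239975 deg 0.1277384880444038
```

Emit:
arm_command:
  plan:
    - {"rx":0.002,"ry":-0.001,"rz":0,"x":0,"y":-0.15,"z":0.3,"jaw":2}
    - {"rx":0.002,"ry":-0.001,"rz":0,"x":0,"y":-0.15,"z":0.5,"jaw":1.6}
    - {"rx":0.002,"ry":-0.001,"rz":0,"x":0,"y":-0.15,"z":0.5,"jaw":1.2}
    - {"rx":0.002,"ry":-0.001,"rz":0,"x":0,"y":-0.15,"z":0.5,"jaw":0.6}
    - {"rx":0.002,"ry":-0.001,"rz":0,"x":0,"y":-0.15,"z":0.5,"jaw":0}
    - {"rx":0.002,"ry":-0.001,"rz":0,"x":0,"y":-0.15,"z":0.5,"jaw":0}
    - {"rx":0.002,"ry":-0.001,"rz":0,"x":0,"y":-0.15,"z":0.5,"jaw":0}

```text
clock: 10.05
eef_pos: [437.9, 351.3, 6.3]
tool_rot: [-3.141, -0.0, 1.834]
force: [-3.3, -1.0, 6.1]
width: 8.9
```

```bash
python3 -c "
from h import *
st()"
```

```text
{'clock': 10.05, 'qpos': [-0.831, 0.848, 0.164, 1.917, -0.319, 0.402, -0.163], 'eef_pos': [437.886, 351.319, 6.292], 'tool_rot': [-3.141, -0.0, 1.834], 'force': [-3.282, -0.959, 6.083], 'torque': [-0.075, 0.367, -0.063], 'width': 8.894}
```

```bash
python3 -c "
from h import *
mv(408,-14,115,1.606)
T=get_image('top');print(onz(T,201,281,85))"
```

```text
shift cm [-34.49 -12.4  -10.87] turn [-4.000e-04 -1.000e-04  2.283e-01] dist mm 382.31968861953 deg 13.078954178577373
[303.0774438  220.00866627  85.        ]
```

Emit:
arm_command:
  plan:
    - {"rx":0,"ry":0,"rz":0,"x":0,"y":0,"z":-2,"jaw":0}
    - {"rx":0,"ry":0,"rz":0,"x":0,"y":0,"z":-5,"jaw":0}
    - {"rx":0,"ry":0,"rz":0,"x":0,"y":0,"z":-8,"jaw":0}
    - {"rx":0,"ry":0,"rz":0,"x":-2,"y":-0.7,"z":-10.5,"jaw":0}
    - {"rx":0,"ry":0,"rz":0,"x":-5,"y":-1.8,"z":-10.9,"jaw":0}
    - {"rx":0,"ry":0,"rz":0,"x":-8,"y":-2.9,"z":-10.9,"jaw":0}
    - {"rx":0,"ry":0,"rz":0.02,"x":-11,"y":-4,"z":-10.9,"jaw":0}
    - {"rx":0,"ry":0,"rz":0.05,"x":-14,"y":-5,"z":-10.9,"jaw":0}
    - {"rx":0,"ry":0,"rz":0.08,"x":-17,"y":-6.1,"z":-10.9,"jaw":0}
    - {"rx":0,"ry":0,"rz":0.1,"x":-20,"y":-7.2,"z":-10.9,"jaw":0}

```text
clock: 10.93
eef_pos: [420.1, 138.0, 115.2]
tool_rot: [-3.141, 0.0, 1.733]
force: [1.4, -1.2, -2.4]
width: 8.7
```

```bash
python3 -c "
from h import *
st()
mv(408,-14,115,1.606)"
```

```text
{'clock': 10.933, 'qpos': [-0.527, 0.553, 0.209, 2.192, -0.269, 0.421, 0.06], 'eef_pos': [420.059, 137.971, 115.179], 'tool_rot': [-3.141, 0.0, 1.733], 'force': [1.361, -1.21, -2.361], 'torque': [-0.078, 0.076, 0.01], 'width': 8.7}
shift cm [-14.8   -3.65   0.02] turn [-0.0005  0.0002  0.1273] dist mm 152.4486207725763 deg 7.2920086473852335
```

Emit:
arm_command:
  plan:
    - {"rx":0,"ry":0,"rz":0.03,"x":-3.5,"y":-0.9,"z":0,"jaw":0}
    - {"rx":0,"ry":0,"rz":0.06,"x":-7,"y":-1.8,"z":0,"jaw":0}
    - {"rx":0,"ry":0,"rz":0.09,"x":-10,"y":-2.6,"z":0,"jaw":0}
    - {"rx":0,"ry":0,"rz":0.115,"x":-13,"y":-3.3,"z":0,"jaw":0}
    - {"rx":0,"ry":0,"rz":0.127,"x":-14.8,"y":-3.7,"z":0,"jaw":0}
    - {"rx":0,"ry":0,"rz":0.127,"x":-14.8,"y":-3.7,"z":0,"jaw":0}
    - {"rx":0,"ry":0,"rz":0.127,"x":-14.8,"y":-3.7,"z":0,"jaw":0}

```text
clock: 11.52
eef_pos: [407.3, -15.3, 115.2]
tool_rot: [-3.141, 0.001, 1.603]
force: [-0.5, 0.5, -3.0]
width: 8.3
```

```bash
python3 -c "
from h import *
st()
im=shot('wrist','w10.png');np.save('pics/w10.npy',im,allow_pickle=True)
cv2.imwrite('pics/w10z.png',cv2.resize(cv2.imread('pics/w10.png'),(800,600),interpolation=cv2.INTER_CUBIC))
im=shot('scene','s10.png');np.save('pics/s10.npy',im,allow_pickle=True)
cv2.imwrite('pics/s10z.png',cv2.resize(cv2.imread('pics/s10.png')[130:310,230:450],None,fx=3.3,fy=3.3,interpolation=cv2.INTER_CUBIC))
mv(408,-14,115,1.606)"
```

```text
{'clock': 11.517, 'qpos': [-0.163, 0.521, 0.185, 2.278, -0.26, 0.362, 0.273], 'eef_pos': [407.325, -15.257, 115.156], 'tool_rot': [-3.141, 0.001, 1.603], 'force': [-0.524, 0.497, -3.032], 'torque': [0.003, 0.088, -0.02], 'width': 8.321}
shift cm [-0.07  0.05  0.01] turn [-0.0006 -0.0002  0.0013] dist mm 0.8146798724502033 deg 0.08308892950068263
```

View pics/w10z.png

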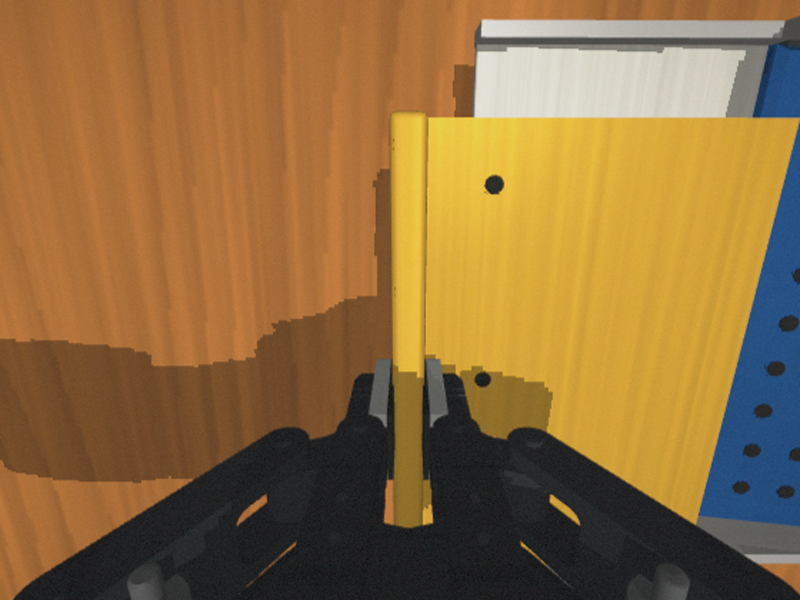

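View pics/s10z.png

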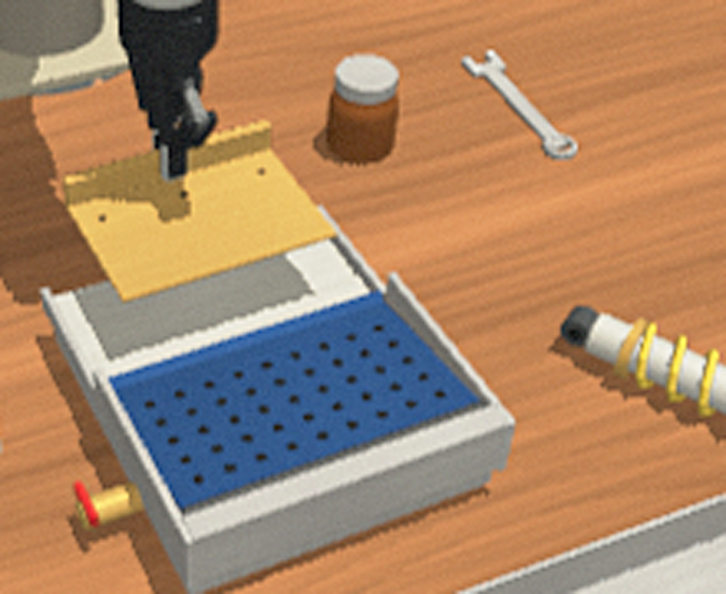

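```bash
cat >> h.py <<'E'
def tri(*obs):
    A=np.zeros((3,3));b=np.zeros(3)
    for im,u,v in obs:
        o,d=ray(im,u,v);d/=np.linalg.norm(d);M=np.eye(3)-np.outer(d,d);A+=M;b+=M@o
    X=np.linalg.solve(A,b); return X,[np.round(np.array(proj(im,X))-[u,v],1).tolist() for im,u,v in obs]
E
python3 - <<'E'
from m import *
W=load('w10');S=load('s10')
w=lambda x,y:((x+.5)*.7-.5,(y+.5)*.7-.5)
s=lambda x,y:((x+.5)/3.3-.5+230,(y+.5)/3.3-.5+130)
print(tri((W,*w(797.5,117)),(S,*s(337,235))))
print('kerb left top',tri((W,*w(409,113)),(S,*s(270,123))))
a,b=onz(S,*s(122,300),109),onz(S,*s(337,235),109); d=b-a; print(a,b,np.linalg.norm(d),(a+b)/2,np.degrees(np.arctan2(-d[0],d[1])))
a,b=onz(W,*w(797,118),109),onz(W,*w(697,520),109); d=a-b; print(a,b,np.degrees(np.arctan2(-d[0],d[1])))
a,b=onz(W,*w(409.5,113),138),onz(W,*w(409,525),138); d=a-b; print(a,b,np.linalg.norm(d),(a+b)/2,np.degrees(np.arctan2(-d[0],d[1])))
E
```

```text
(array([526.03325626,  78.33147315, 110.24960277]), [[-0.6, 0.8], [0.1, -0.0]])
kerb left top (array([404.66549178,  74.77395502, 135.12604918]), [[0.8, -1.8], [-0.2, 0.0]])
[ 528.99801832 -101.17042863  109.        ] [524.81304554  78.63447782 109.        ] 179.85360263328323 [526.90553193 -11.26797541 109.        ] 1.3333228658261251
[527.16211443  78.50646076 109.        ] [533.37455712 -82.13822035 109.        ] 2.214635813888691
[404.52730234  73.95245921 138.        ] [408.83954773 -59.4049904  138.        ] 133.4271517679186 [406.68342504   7.2737344  138.        ] 1.8520705170117469
```

Emit:
arm_command:
  plan:
    - {"rx":0,"ry":0,"rz":0.001,"x":0,"y":0,"z":2,"jaw":0}
    - {"rx":0,"ry":0,"rz":0.001,"x":0,"y":0,"z":4,"jaw":0}
    - {"rx":0,"ry":0,"rz":0.001,"x":0,"y":0,"z":5.3,"jaw":0}
    - {"rx":0,"ry":0,"rz":0.001,"x":0,"y":0,"z":5.9,"jaw":0}
    - {"rx":0,"ry":0,"rz":0.001,"x":0,"y":0,"z":6.1,"jaw":0}
    - {"rx":0,"ry":0,"rz":0.001,"x":0,"y":0,"z":6.1,"jaw":0}

```text
clock: 12.12
eef_pos: [407.2, -11.9, 53.1]
tool_rot: [-3.139, 0.0, 1.609]
force: [-0.9, 0.2, -2.4]
width: 8.6
```

```bash
python3 -c "
from h import *
st()
im=shot('wrist','w11.png');np.save('pics/w11.npy',im,allow_pickle=True)
cv2.imwrite('pics/w11z.png',cv2.resize(cv2.imread('pics/w11.png'),(800,600),interpolation=cv2.INTER_CUBIC))
im=shot('scene','s11.png');np.save('pics/s11.npy',im,allow_pickle=True)
cv2.imwrite('pics/s11z.png',cv2.resize(cv2.imread('pics/s11.png')[160:270,230:390],None,fx=5,fy=5,interpolation=cv2.INTER_CUBIC))
mv(412,-14,53.8,1.606)"
```

```text
{'clock': 12.117, 'qpos': [-0.222, 0.677, 0.267, 2.316, -0.785, 0.236, 0.797], 'eef_pos': [407.216, -11.89, 53.067], 'tool_rot': [-3.139, 0.0, 1.609], 'force': [-0.937, 0.167, -2.441], 'torque': [-0.02, 0.067, -0.005], 'width': 8.622}
shift cm [-0.2   0.45  0.02] turn [-0.0013 -0.0003  0.0027] dist mm 4.886215865526552 deg 0.17196097878905972
```

View pics/w11z.png

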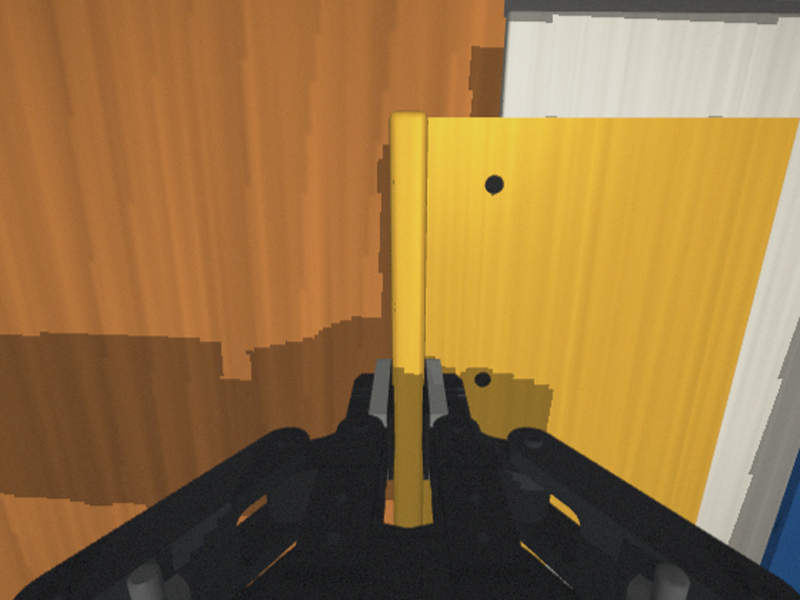

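View pics/s11z.png

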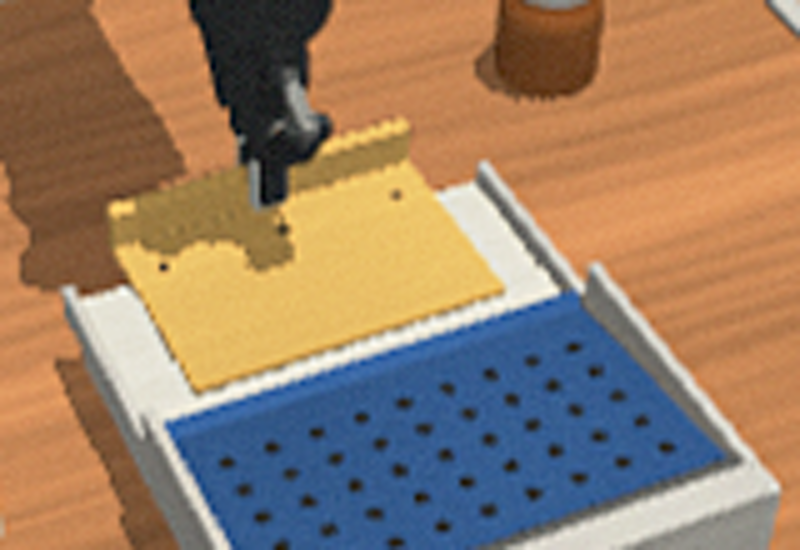

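Emit:
arm_command:
  plan:
    - {"rx":-0.001,"ry":0,"rz":0.003,"x":0,"y":0.6,"z":0,"jaw":0}
    - {"rx":-0.001,"ry":0,"rz":0.003,"x":-0.1,"y":1.2,"z":0,"jaw":0}
    - {"rx":-0.001,"ry":0,"rz":0.003,"x":-0.2,"y":1.8,"z":0,"jaw":0}
    - {"rx":-0.001,"ry":0,"rz":0.003,"x":-0.2,"y":2,"z":0,"jaw":0}
    - {"rx":-0.001,"ry":0,"rz":0.003,"x":-0.2,"y":2,"z":0,"jaw":0}

```text
clock: 12.63
eef_pos: [429.0, -13.6, 54.1]
tool_rot: [3.14, 0.0, 1.606]
force: [-0.4, -0.1, -2.7]
width: 8.9
```

```bash
python3 -c "
from h import *
st()
im=shot('scene','s12.png');np.save('pics/s12.npy',im,allow_pickle=True)
cv2.imwrite('pics/s12z.png',cv2.resize(cv2.imread('pics/s12.png')[160:270,230:390],None,fx=5,fy=5,interpolation=cv2.INTER_CUBIC))
mv(476.3,-11.6,52.5,1.606)"
```

```text
{'clock': 12.633, 'qpos': [-0.245, 0.69, 0.311, 2.264, -0.76, 0.286, 0.772], 'eef_pos': [428.981, -13.578, 54.149], 'tool_rot': [3.14, 0.0, 1.606], 'force': [-0.446, -0.055, -2.7], 'torque': [-0.024, 0.079, -0.01], 'width': 8.883}
shift cm [0.02 4.83 0.16] turn [ 0.0004 -0.0002 -0.0002] dist mm 48.29850837904204 deg 0.02785232231203705
```

View pics/s12z.png

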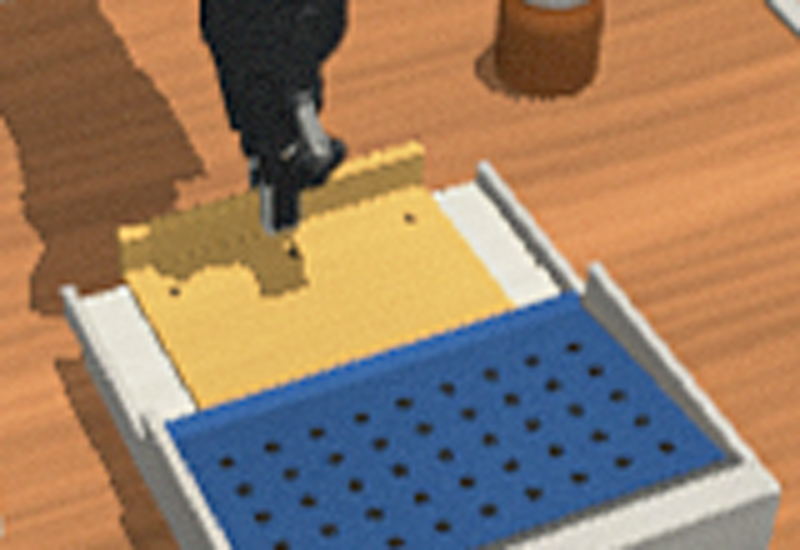

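Emit:
arm_command:
  plan:
    - {"rx":0,"ry":0,"rz":0,"x":0,"y":0,"z":0.15,"jaw":0}
    - {"rx":0,"ry":0,"rz":0,"x":0,"y":0.4,"z":0.15,"jaw":0}
    - {"rx":0,"ry":0,"rz":0,"x":0,"y":0.8,"z":0.15,"jaw":0}
    - {"rx":0,"ry":0,"rz":0,"x":0,"y":1.2,"z":0.15,"jaw":0}
    - {"rx":0,"ry":0,"rz":0,"x":0,"y":1.6,"z":0.15,"jaw":0}
    - {"rx":0,"ry":0,"rz":0,"x":0,"y":1.8,"z":0.15,"jaw":0}

```text
clock: 13.18
eef_pos: [447.1, -12.9, 52.6]
tool_rot: [3.14, 0.0, 1.606]
force: [0.2, 0.2, -2.2]
width: 8.3
```

```bash
python3 -c "
from h import *
st()
im=shot('scene','s13.png')
cv2.imwrite('pics/s13z.png',cv2.resize(cv2.imread('pics/s13.png')[160:270,230:390],None,fx=5,fy=5,interpolation=cv2.INTER_CUBIC))
mv(476.3,-11.6,52.5,1.606)"
```

```text
{'clock': 13.183, 'qpos': [-0.265, 0.709, 0.342, 2.218, -0.748, 0.327, 0.755], 'eef_pos': [447.054, -12.878, 52.555], 'tool_rot': [3.14, 0.0, 1.606], 'force': [0.16, 0.219, -2.225], 'torque': [-0.019, 0.173, -0.002], 'width': 8.335}
shift cm [0.02 2.91 0.01] turn [0.0015 0.0002 0.0002] dist mm 29.083670634588096 deg 0.08616205327109941
```

View pics/s13z.png

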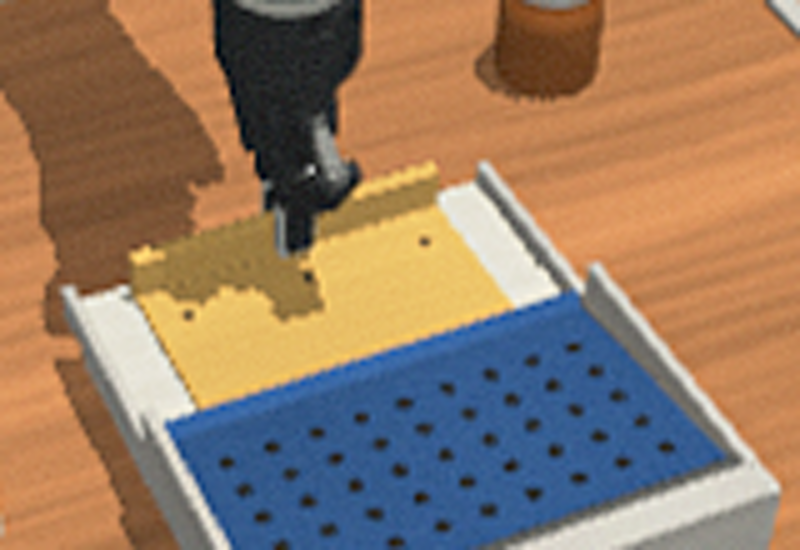

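Emit:
arm_command:
  plan:
    - {"rx":0,"ry":0,"rz":0,"x":0,"y":0.5,"z":0,"jaw":0}
    - {"rx":0,"ry":0,"rz":0,"x":0,"y":1,"z":0,"jaw":0}
    - {"rx":0,"ry":0,"rz":0,"x":0,"y":1.5,"z":0,"jaw":0}
    - {"rx":0,"ry":0,"rz":0,"x":0,"y":2,"z":0,"jaw":0}
    - {"rx":0,"ry":0,"rz":0,"x":0,"y":2.3,"z":0,"jaw":0}
    - {"rx":0,"ry":0,"rz":0,"x":0,"y":2.4,"z":0,"jaw":0}

```text
clock: 13.73
eef_pos: [472.1, -12.0, 52.6]
tool_rot: [3.139, 0.0, 1.606]
force: [-0.9, 0.2, -2.3]
width: 8.1
```

```bash
python3 -c "
from h import *
st()
im=shot('scene','s14.png')
cv2.imwrite('pics/s14z.png',cv2.resize(cv2.imread('pics/s14.png')[160:270,230:390],None,fx=5,fy=5,interpolation=cv2.INTER_CUBIC))
mv(476.3,-11.6,51.5,1.606)"
```

```text
{'clock': 13.733, 'qpos': [-0.288, 0.73, 0.381, 2.154, -0.726, 0.382, 0.725], 'eef_pos': [472.141, -11.971, 52.575], 'tool_rot': [3.139, 0.0, 1.606], 'force': [-0.879, 0.206, -2.344], 'torque': [0.014, 0.128, -0.001], 'width': 8.145}
shift cm [0.02 0.45 0.11] turn [0.002  0.0004 0.0004] dist mm 4.608885993736977 deg 0.1175917089307821
```

View pics/s14z.png

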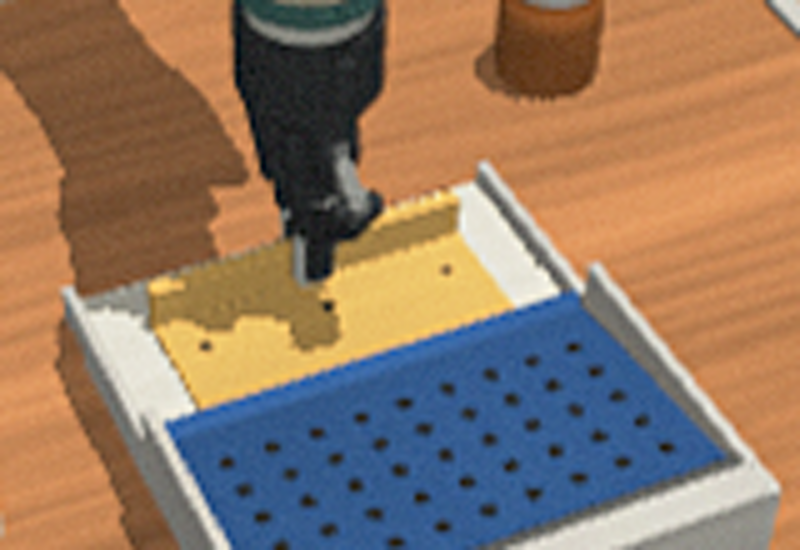

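Emit:
arm_command:
  plan:
    - {"rx":0,"ry":0,"rz":0,"x":0,"y":0.1,"z":0.05,"jaw":0}
    - {"rx":0,"ry":0,"rz":0,"x":0,"y":0.2,"z":0.05,"jaw":0}
    - {"rx":0,"ry":0,"rz":0,"x":0,"y":0.3,"z":0.05,"jaw":0}
    - {"rx":0,"ry":0,"rz":0,"x":0,"y":0.3,"z":0.05,"jaw":0}

```text
clock: 14.12
eef_pos: [475.0, -11.9, 52.1]
tool_rot: [3.14, 0.0, 1.606]
force: [0.6, 0.1, -2.8]
width: 8.4
```

Emit:
arm_command:
  plan:
    - {"rx":0,"ry":0,"rz":0,"x":0,"y":0.1,"z":0,"jaw":0}
    - {"rx":0,"ry":0,"rz":0,"x":0,"y":0.1,"z":0,"jaw":0}

```text
clock: 14.28
eef_pos: [475.5, -11.7, 52.0]
tool_rot: [3.14, -0.0, 1.606]
force: [-0.1, 0.6, -1.7]
width: 8.7
```

Emit:
arm_command:
  plan:
    - {"rx":0,"ry":0,"rz":0,"x":0,"y":0.15,"z":0,"jaw":0}
    - {"rx":0,"ry":0,"rz":0,"x":0,"y":0.2,"z":0,"jaw":0}
    - {"rx":0,"ry":0,"rz":0,"x":0,"y":0.2,"z":0,"jaw":0}

```text
clock: 14.53
eef_pos: [475.8, -11.2, 51.8]
tool_rot: [-3.14, -0.001, 1.606]
force: [-4.8, 1.0, -1.3]
width: 8.8
```

Emit:
arm_command:
  plan:
    - {"rx":0,"ry":0,"rz":0,"x":0,"y":0.15,"z":0,"jaw":0}
    - {"rx":0,"ry":0,"rz":0,"x":0,"y":0.2,"z":0,"jaw":0}
    - {"rx":0,"ry":0,"rz":0,"x":0,"y":0.2,"z":0,"jaw":0}

```text
clock: 14.78
eef_pos: [475.8, -11.1, 51.6]
tool_rot: [-3.136, -0.002, 1.605]
force: [-6.6, -0.2, 1.1]
width: 8.7
```

Emit:
arm_command:
  plan:
    - {"rx":-0.003,"ry":0.002,"rz":0,"x":0,"y":0.05,"z":0.1,"jaw":0}
    - {"rx":-0.003,"ry":0.002,"rz":0,"x":0,"y":0.05,"z":0.2,"jaw":0}
    - {"rx":-0.003,"ry":0.002,"rz":0,"x":0,"y":0.05,"z":0.2,"jaw":0}

```text
clock: 15.03
eef_pos: [475.9, -11.1, 51.2]
tool_rot: [-3.14, -0.006, 1.604]
force: [-8.4, 2.6, 21.2]
width: 8.5
```

```bash
python3 -c "
from h import *
st()"
```

```text
{'clock': 15.033, 'qpos': [-0.285, 0.737, 0.382, 2.14, -0.724, 0.397, 0.723], 'eef_pos': [475.883, -11.07, 51.235], 'tool_rot': [-3.14, -0.006, 1.604], 'force': [-8.433, 2.579, 21.24], 'torque': [0.03, 1.601, -0.149], 'width': 8.497}
```

Emit:
arm_command:
  plan:
    - {"rx":0,"ry":0.004,"rz":0,"x":0,"y":0.05,"z":0.12,"jaw":0}
    - {"rx":0,"ry":0.004,"rz":0,"x":0,"y":0.05,"z":0.12,"jaw":0}
    - {"rx":0,"ry":0.004,"rz":0,"x":0,"y":0.05,"z":0.12,"jaw":0}
    - {"rx":0,"ry":0.004,"rz":0,"x":0,"y":0.05,"z":0.12,"jaw":0}

```text
clock: 15.37
eef_pos: [475.8, -11.1, 51.2]
tool_rot: [-3.14, -0.011, 1.604]
force: [-7.3, 1.9, 16.4]
width: 9.0
```

```bash
python3 -c "
from h import *
st()
im=shot('scene','s15.png');np.save('pics/s15.npy',im,allow_pickle=True)
cv2.imwrite('pics/s15z.png',cv2.resize(cv2.imread('pics/s15.png')[160:270,230:390],None,fx=5,fy=5,interpolation=cv2.INTER_CUBIC))
im=shot('wrist','w15.png');np.save('pics/w15.npy',im,allow_pickle=True)
cv2.imwrite('pics/w15z.png',cv2.resize(cv2.imread('pics/w15.png'),(800,600),interpolation=cv2.INTER_CUBIC))
st()"
```

```text
{'clock': 15.367, 'qpos': [-0.278, 0.736, 0.377, 2.14, -0.726, 0.398, 0.727], 'eef_pos': [475.834, -11.06, 51.224], 'tool_rot': [-3.14, -0.011, 1.604], 'force': [-7.333, 1.884, 16.443], 'torque': [-0.286, 1.415, -0.131], 'width': 8.988}
{'clock': 15.467, 'qpos': [-0.278, 0.736, 0.377, 2.14, -0.726, 0.398, 0.727], 'eef_pos': [475.855, -11.035, 51.239], 'tool_rot': [-3.14, -0.011, 1.604], 'force': [-7.071, 1.536, 16.065], 'torque': [-0.226, 1.403, -0.142], 'width': 8.805}
```

View pics/s15z.png

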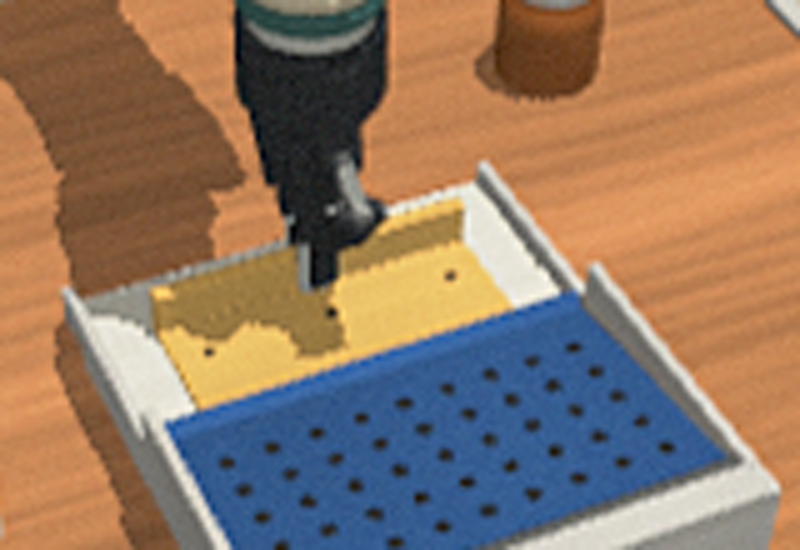

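View pics/w15z.png

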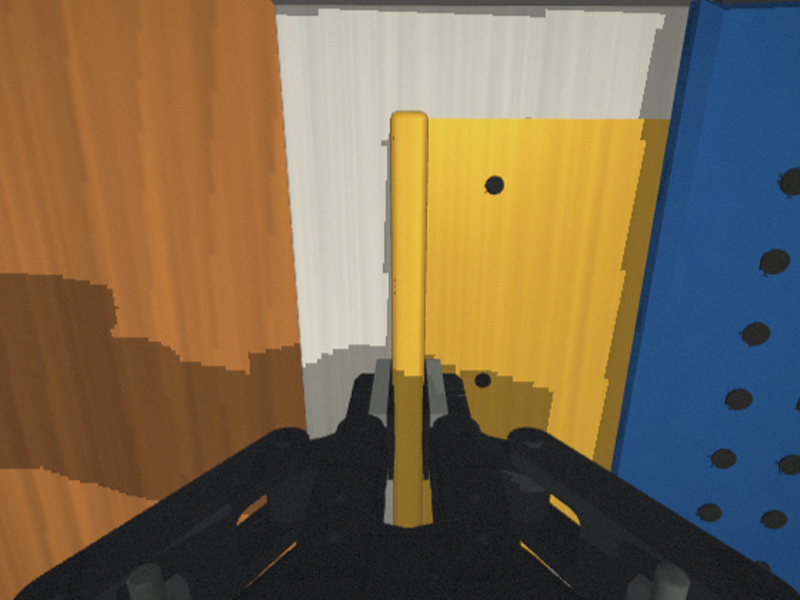

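View pics/s15.png

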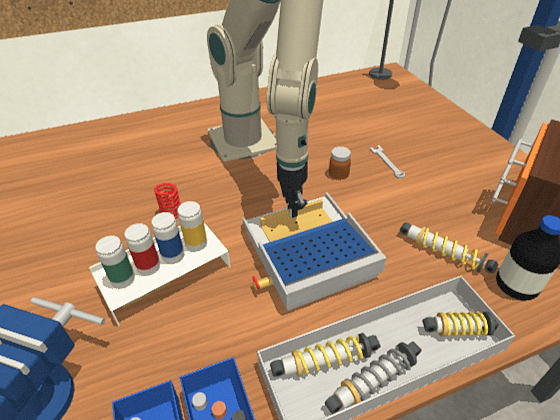

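Emit:
arm_command:
  plan:
    - {"rx":0,"ry":-0.01,"rz":0,"x":0,"y":0.03,"z":0.1,"jaw":0}
    - {"rx":0,"ry":-0.01,"rz":0,"x":0,"y":0.03,"z":0.1,"jaw":0}
    - {"rx":0,"ry":-0.01,"rz":0,"x":0,"y":0.03,"z":0.1,"jaw":0}
    - {"rx":0,"ry":-0.01,"rz":0,"x":0,"y":0.03,"z":0.1,"jaw":0}

```text
clock: 15.8
eef_pos: [475.8, -11.2, 51.3]
tool_rot: [-3.14, -0.001, 1.604]
force: [-5.9, -0.1, 12.4]
width: 8.7
```

```bash
python3 -c "
from m import *
st()
W=load('w15')
w=lambda x,y:((x+.5)*.7-.5,(y+.5)*.7-.5)
k1,k2=onz(W,*w(409.5,113),74),onz(W,*w(409,525),74)
f1,f2=onz(W,*w(278,12),45),onz(W,*w(302,395),45)
l1,l2=onz(W,*w(669,119),48),onz(W,*w(612,470),48)
for a,b in((k1,k2),(f1,f2),(l1,l2)):
    d=a-b; print(a.round(1),b.round(1),np.degrees(np.arctan2(-d[0],d[1])))
n=np.array([np.cos(.035),np.sin(.035)]); m=(k1+k2)[:2]/2
print('kerb centre to front edge',n@(m-f1[:2]),n@(m-f2[:2]))
"
```

```text
{'clock': 15.8, 'qpos': [-0.291, 0.737, 0.386, 2.141, -0.723, 0.395, 0.718], 'eef_pos': [475.827, -11.208, 51.251], 'tool_rot': [-3.14, -0.001, 1.604], 'force': [-5.88, -0.085, 12.37], 'torque': [0.004, 1.153, -0.045], 'width': 8.738}
[473.  78.  74.] [477.4 -55.   74. ] 1.902923928863258
[432.6 107.2  45. ] [434.9 -22.3  45. ] 0.9790503860736095
[554.1  81.1  48. ] [558.9 -50.3  48. ] 2.081499211393075
kerb centre to front edge 39.19464517598318 41.51431542253412
```

```bash
python3 -c "
from h import *
shot('top','t16.png'); st(); print(ctrl.finish_job()); st()"
```

```text
{'clock': 15.85, 'qpos': [-0.291, 0.737, 0.386, 2.141, -0.723, 0.395, 0.718], 'eef_pos': [475.825, -11.191, 51.238], 'tool_rot': [-3.14, -0.001, 1.604], 'force': [-6.627, -0.574, 12.391], 'torque': [0.02, 1.208, -0.049], 'width': 8.8}
the job is handed in; nothing more can be done
None
the job is handed in; nothing more can be done
```

I placed the blue can upright on the pad in the row and let go of it. I then slid the strip's flange under the drain plate and against the stop bar, and handed the job in at 15.9 s while still pressing it down. No verdict was reported.

**Last checks:**
- **Can:** it stands evenly spaced in the row, and the other three cans look untouched. The camera views disagreed by a few mm on where the pad's centre is. I estimate the can is within about 4 mm of it, against the 12 mm limit.
- **Home against the stop:** I felt contact at the expected place, and there was still about 6 N of push against the bar at hand-in. The kerb's centre measured 39–41.5 mm from the front edge, and it should be 40 mm.
- **Straight and flat:** the kerb line measured 1.9°, against about 2° for the landing. The tool was level, at the height that means the strip lies flat.
- **Push and grip:** the downward push was 12.4 N, with the fingers closed on the kerb.
- **Plate:** it looked undisturbed in every picture during the insertion.

The first move call was refused because its rows lacked some fields, and nothing moved. The first press reached 21 N with a slight tilt (0.011 rad at most), and I corrected both before handing in.

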